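Set the pizza-night pieces back on their cork pads

ROBOT

A 7-joint arm with a two-finger parallel gripper is mounted at the origin on the work surface. World frame = base frame: x ahead of the robot, y to its left, z up, the work surface at z = 0. Lengths are in m, angles in rad, forces in N, time in s.
With the tool pointing down it reaches from about 0.4 to 0.85 m from the base axis. Payload 10.4 kg.
Tool frame: the origin (TCP) lies between the finger pads; the fingertips stand 8 mm ahead of it and the grasp point (between the pads) lies 11 mm behind it; z points along the fingers, x is the direction in which the jaws open and shut, and the axes are right-handed (so a half turn about z gives the same grasp; the last joint's range is limited). The gripper opens to 87 mm and grips with 3 to 60 N. Pads are 19 mm wide; open, the fingers measure 117 mm over their backs; the gripper's body (75 mm by 190 mm) begins 51 mm behind the grasp point.
Start: joints at [-1.179, 0.332, -0.065, 1.46, 0.022, 1.35, -0.088], TCP at [0.252, 0.572, 0.198] pointing down, gripper open.
Joint ranges: [-2.6, 2.6], [-0.5, 2.12], [-1.47, 1.34], [0.16, 2.42], [-1.27, 4.41], [0.06, 2.06], [-2.6, 2.6]. Speed limits (rad/s): [2.22, 2.22, 2.79, 2.79, 3.14, 3.14, 3.14].

INTERFACE

Orientations are given as a unit quaternion [x, y, z, w].
In Python, from bench import r, viewer gives the robot as it stands.
- The arm moves only by the tool apply_moves, never from a script. Its argument "increments" is a list of rows, each an object with "grip": the closure in counts, from 0 (fully open) to 255 (shut); "xyz": the shift along the tool's x, y, z in mm, a list of three; "rotation": the turn, a rotation vector about the tool's x, y, z in degrees, a list of three. A call has 1 to 5 rows; each row is the pose to reach, as a shift and turn from the pose measured when the call began, along the tool's axes at that moment; what a row does not reach only later rows make up. A row lasts 1/8 s, in which the tool goes at most 62.5 mm and 10.7 degrees, less where a joint would pass 70% of its speed; a pose out of reach is approached as far as the arm can. A call with a gripper value outside its range is refused whole. The fingers move at their own pace and stop on an object; "squeeze" is the grip in N (left out, the last holds). Time passes only in rows, so rows that repeat a pose let the fingers close. It gives the time, the measured TCP pose, the force and the opening at its end, in the units of the state.
- r.read_state(): the state, without advancing time (a new reading comes with each control period).
- viewer.camera(name): name is "side" or "top" or "wrist"; returns a dict with "img" (400x640x3 uint8, blue, green, red), "range_z" (400x640 float32, m along the optical axis (not along the pixel's ray), 0 where there is no reading), "vertical_fov" (degrees; the focal length in pixels is half the picture's height over the tangent of half this angle, whatever the lens; pixels are square), "cx", "cy" (the principal point, pixels), "D" ([k1, k2, p1, p2, k3] as OpenCV has them; the pictures are not rectified), "rvec" (rotation vector, rad) and "tvec" (3), from world to camera coordinates, as OpenCV has them. Camera axes: x right, y down, z forward; pixel columns grow to the right and rows downward; lengths in m; the calibration is good to about 2 mm. A picture is of the moment at which its call begins.
- r.close_job(): hands the job in, once; it reports no verdict.
The state is a dict: "time": time; "joint_positions": joint angles; "joint_vel": joint speeds; "joint_torque": joint torques, N m; "ee_pos": TCP position; "eef_rot": TCP orientation; "ft_force": force on the tool from outside, world axes, zero at the start; "torque": the same for the moment, N m; "width": finger opening in m.
Only numpy, scipy, OpenCV 4.12 (cv2) and the standard library are available. Lean on these libraries where they do the work, as an engineer would, in place of code of your own. Each camera call takes 0.05 s, during which the arm holds its last target.

TASK

Put the clamp jar, the salt shaker, the square tin and the butter dish each on the cork pad that bears the outline of its own foot, standing upright in the middle of the pad, with the tin and the dish turned to fit their outlines. Set each one down without dropping it or knocking it over, let go of them all, and leave the blue tumbler and the ladle where they are.

Things in the scene. Friction and masses are not known exactly. Their poses are not given: they have to be found in the camera images.
- jar_mid (a point): Small glass jar with a steel clamp lid, round, 62 mm diameter, 70 mm high, about 0.35 kg, upright. Point: its centre, 35 mm above its underside; z up. The wire clasp and hinge stick out 5 mm beyond the glass on the -x and +x sides, from 42 to 67 mm above its underside: grip it across its y axis (62 mm), where it is clear.
- shaker_mid (a point): Salt shaker, round, stainless steel, domed top with holes, 40 mm diameter, 63 mm high (the dome begins at 50 mm), about 0.18 kg, upright. Point: its centre, 31.5 mm above its underside; z up.
- tin_mid (a point): Square aluminium tin with a flat lid, 56 x 56 mm, 62 mm high, about 0.28 kg, upright. Point: its centre, 31 mm above its underside; x and y across its flat sides, z up.
- dish_mid (a point): Oblong white ceramic butter dish with a lid, 100 mm (x) by 56 mm (y), 44 mm high plus a small wooden grip 30 x 14 mm that rises 9 mm above the lid, about 0.42 kg. Point: its centre, 22 mm above its underside; z up. Grip it across its y axis (56 mm), low or at half height.
- pad_jar: Large round cork pad, 86 mm diameter, 6 mm thick, with a dark ring 62 mm across: the place of the clamp jar; fixed to the counter. Origin: centre of its underside (top face 6 mm above it), z up
- pad_shaker: Small round cork pad, 64 mm diameter, 6 mm thick, with a dark ring 40 mm across: the place of the salt shaker; fixed to the counter. Origin: centre of its underside (top face 6 mm above it), z up
- pad_tin: Square cork pad, 80 x 80 mm, 6 mm thick, with a dark square 56 mm wide: the place of the tin (any of the four ways round); fixed to the counter. Origin: centre of its underside (top face 6 mm above it), z up, x and y across its sides.
- pad_dish: Oblong cork pad, 124 mm (x) by 80 mm (y), 6 mm thick, with a dark oblong 100 x 56 mm: the place of the butter dish (either way round); fixed to the counter. Origin: centre of its underside (top face 6 mm above it), z up, x along its length.
- tumbler: Blue plastic tumbler, a bystander to be left alone, 72 mm across the rim, 105 mm high, standing loose to the robot's left. Origin: centre of its underside.
- ladle_bowl (a point): Stainless ladle, a bystander to be left alone, lying with its bowl (74 mm across) in a ceramic spoon rest 112 mm across, to the robot's right; its handle points along its -x, 240 mm long. Point: middle of the bowl. The ladle is less than 50 mm high.
Things that resemble listed ones, but are neither listed nor needed, are in the scene too. Of the things that look like the part that bears shaker_mid, the smallest one is meant.

How it is judged:
At the end, for the whole second after the job is handed in: Each piece stands on its own pad, released and at rest: centre within 12 mm of the pad's centre in plan and 4 mm in height, upright within 0.1 rad; the tin (any of four ways) and the dish (either way) turned within 0.2 rad of their outlines (horizontal distance between jar_mid and pad_jar below 0.012 m and z of jar_mid in the frame of pad_jar between 0.037 and 0.045 m and angle between each of jar_mid, shaker_mid, tin_mid, dish_mid's own z axis and vertical below 0.1 rad and linear speed of each of jar, shaker, tin, dish below 0.02 m/s and horizontal distance between shaker_mid and pad_shaker below 0.012 m and z of shaker_mid in the frame of pad_shaker between 0.0335 and 0.0415 m and horizontal distance between tin_mid and pad_tin below 0.012 m and z of tin_mid in the frame of pad_tin between 0.033 and 0.041 m and horizontal distance between dish_mid and pad_dish below 0.012 m and z of dish_mid in the frame of pad_dish between 0.024 and 0.032 m and angle between the x axis of dish_mid and the x axis of pad_dish, either way round below 0.2 rad and (angle between the x axis of tin_mid and the x axis of pad_tin, either way round below 0.2 rad or angle between the x axis of tin_mid and the y axis of pad_tin, either way round below 0.2 rad)); the robot touches nothing.
It fails at once if a piece is tipped far over (angle between any of jar_mid, shaker_mid, tin_mid, dish_mid's own z axis and vertical above 0.7 rad).
It fails at once if a piece is dropped or knocked away (moves faster than 0.45 m/s while the fingers do not hold it) ((linear speed of jar above 0.45 m/s and contact force between jar and the fingers below 0.05 N) or (linear speed of shaker above 0.45 m/s and contact force between shaker and the fingers below 0.05 N) or (linear speed of tin above 0.45 m/s and contact force between tin and the fingers below 0.05 N) or (linear speed of dish above 0.45 m/s and contact force between dish and the fingers below 0.05 N)).
It fails at once if the tumbler is disturbed (shifted more than 25 mm or tipped) (distance of tumbler from where it was at the start of the episode above 0.025 m or angle between tumbler's own z axis and vertical above 0.35 rad).
It fails at once if the ladle is disturbed (shifted more than 25 mm or tipped) (distance of ladle_bowl from where it was at the start of the episode above 0.025 m or angle between ladle_bowl's own z axis and vertical above 0.35 rad).
It also fails if it takes over 112 s, if anything falls off the work surface, if the arm or the gripper's body presses on something with over 40 N, if the wrist force passes 120 N, or if a joint passes its speed limit or range.

## Working session

There is one attempt and no reset: what is moved stays moved. The work goes in short steps, Python scripts to look and compute and a tool call to move; the robot and the scene stay as the last step left them, time stands still between calls to the robot, and variables do not carry over. Pictures are saved under pics/ and viewed, and the job is handed in when it is done.

Besides the shell and the picture viewer there is one more tool, called after ">>>" by a JSON object that holds its "fn" and its "kwargs", one argument or row to a line. apply_moves: Moves the arm, as the interface text tells. Its arguments: {"type":"object","properties":{"increments":{"type":"array","items":{"type":"object","properties":{"grip":{"type":"number"},"xyz":{"type":"array","items":{"type":"number"}},"rotation":{"type":"array","items":{"type":"number"}}}}},"squeeze":{"type":"number"}},"required":["increments"]}

```bash
ls; mkdir -p pics; python3 - <<'E'
from bench import r, viewer
import cv2,numpy as np,pickle
s=r.read_state(); print({k:np.round(v,3) for k,v in s.items()})
for n in ["side","top","wrist"]:
    c=viewer.camera(n); pickle.dump(c,open(f"{n}0.pkl","wb")); cv2.imwrite(f"pics/{n}0.png",c["img"])
    print(n,c["vertical_fov"],c["cx"],c["cy"],c["D"],c["rvec"],c["tvec"])
E
```

```text
pics
{'time': np.float64(0.0), 'joint_positions': array([-1.179,  0.333, -0.065,  1.461,  0.022,  1.35 , -0.089]), 'joint_vel': array([ 0.001, -0.002,  0.001, -0.   , -0.001,  0.001, -0.   ]), 'joint_torque': array([-1.0000e-03, -6.2326e+01,  2.4000e-02, -3.8990e+01, -6.1000e-02,
        4.0000e-02,  0.0000e+00]), 'ee_pos': array([0.252, 0.572, 0.197]), 'eef_rot': array([ 0.838,  0.546, -0.001,  0.   ]), 'ft_force': array([ 0.628, -0.424, -0.382]), 'torque': array([0.039, 0.004, 0.028]), 'width': np.float64(0.087)}
side 54.00686918380373 318.0668585074262 197.35825155817759 [-0.03665262  0.          0.          0.          0.        ] [ 2.36571552 -0.34009758  0.12442845] [-0.47786098  0.11982932  1.42980497]
top 51.93448420265737 319.30266225474924 196.07959543463318 [0.01592886 0.         0.         0.         0.        ] [ 2.1439955  -2.12769109  0.1771783 ] [-0.04560509  0.49350068  1.15622608]
wrist 58.55461947346362 316.61084994772483 195.15767117545414 [0.00115707 0.         0.         0.         0.        ] [-2.43428094 -1.58791681 -0.21764602] [-0.62457326 -0.03243075  0.39035482]
```

View pics/top0.png

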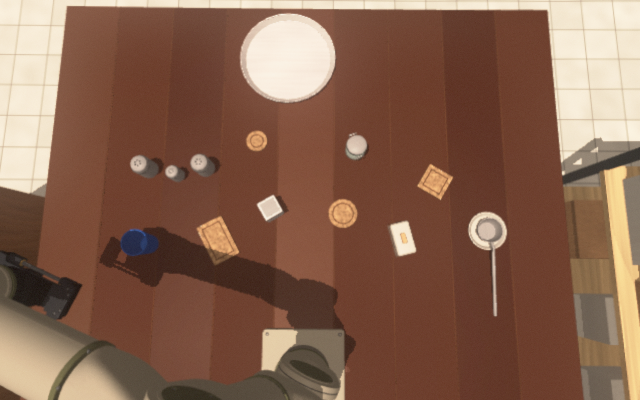

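View pics/side0.png

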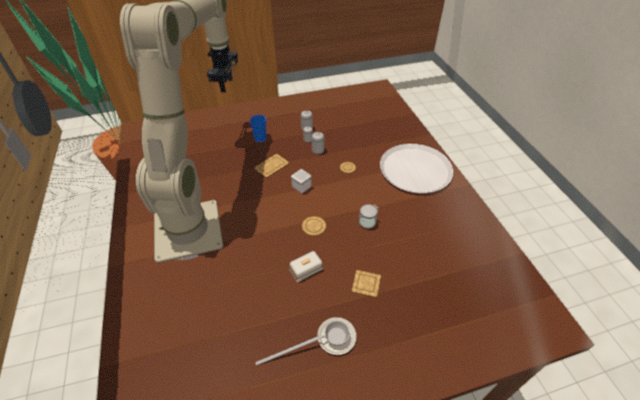

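View pics/wrist0.png

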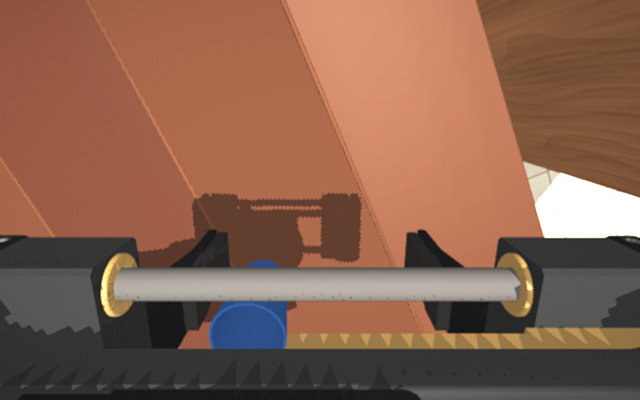

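```bash
cat > h.py <<'E'
import cv2,numpy as np,pickle
def K(c):
    f=c["img"].shape[0]/2/np.tan(np.radians(c["vertical_fov"])/2)
    return np.array([[f,0,c["cx"]],[0,f,c["cy"]],[0,0,1.]])
def pose(c):
    R,_=cv2.Rodrigues(np.array(c["rvec"],float)); return R,np.array(c["tvec"],float).ravel()
def rays(c,uv):
    n=cv2.undistortPoints(np.asarray(uv,float).reshape(-1,1,2),K(c),np.array(c["D"],float)).reshape(-1,2)
    R,t=pose(c); d=np.c_[n,np.ones(len(n))]@R; o=-R.T@t
    return o,d
def plane(c,uv,z):
    o,d=rays(c,uv); s=(z-o[2])/d[:,2]; return o+d*s[:,None]
def cloud(c):
    H,W=c["range_z"].shape; u,v=np.meshgrid(np.arange(W),np.arange(H))
    o,d=rays(c,np.c_[u.ravel(),v.ravel()]); z=c["range_z"].ravel()
    P=o+d*z[:,None]; P[z<=0]=np.nan
    return P.reshape(H,W,3)
def proj(c,P):
    return cv2.projectPoints(np.asarray(P,float).reshape(-1,1,3),np.array(c["rvec"],float),np.array(c["tvec"],float),K(c),np.array(c["D"],float))[0].reshape(-1,2)
E
python3 - <<'E'
from h import *
c=pickle.load(open("top0.pkl","rb")); P=cloud(c)
z=P[...,2]; print(np.nanmedian(z[250:330,350:460]))
m=((z>0.02)&(z<0.2)).astype(np.uint8); m[:110]=0
n,l,st,ce=cv2.connectedComponentsWithStats(m)
for i in range(1,n):
    if st[i,4]>20:
        q=P[l==i]; top=np.nanpercentile(q[:,2],95); print(st[i],ce[i].round(1),'top',top.round(3),'mean',q.mean(0).round(3))
E
python3 - <<'E'
import cv2
im=cv2.imread('pics/top0.png'); cv2.imwrite('pics/top0a.png',cv2.resize(im[110:275,90:310],None,fx=3.6,fy=3.6,interpolation=cv2.INTER_CUBIC))
cv2.imwrite('pics/top0b.png',cv2.resize(im[110:275,310:530],None,fx=3.6,fy=3.6,interpolation=cv2.INTER_CUBIC))
E
```

```text
-0.0014498256465118597
[345 133  22  27 414] [355.7 146.8] top 0.071 mean [ 0.637 -0.147  0.062]
[130 155  26  23 424] [142.4 165.6] top 0.086 mean [0.574 0.467 0.068]
[191 155  23  21 356] [201.7 164.8] top 0.086 mean [0.577 0.297 0.07 ]
[165 166  18  15 210] [173.5 172.9] top 0.064 mean [0.557 0.382 0.053]
[257 195  27  27 418] [270.2 208.5] top 0.065 mean [0.454 0.098 0.059]
[476 218  27  73 301] [492.2 245.4] top 0.041 mean [ 0.356 -0.54   0.032]
[389 221  27  36 660] [402.3 238.5] top 0.05 mean [ 0.373 -0.28   0.042]
[120 229  37  27 650] [136.5 242.6] top 0.105 mean [0.354 0.464 0.071]
[275 345  62  31 653] [308.7 357.4] top 0.192 mean [ 0.065 -0.018  0.12 ]
```

View pics/top0a.png

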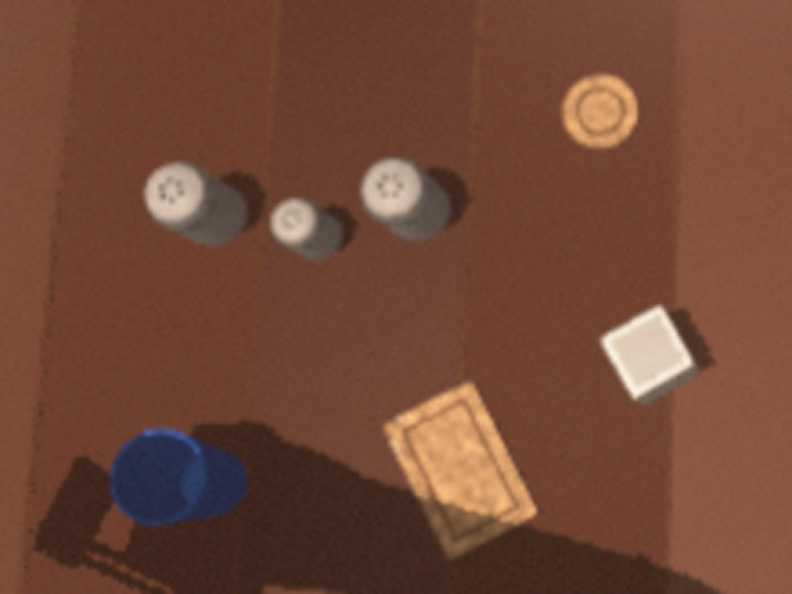

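View pics/top0b.png

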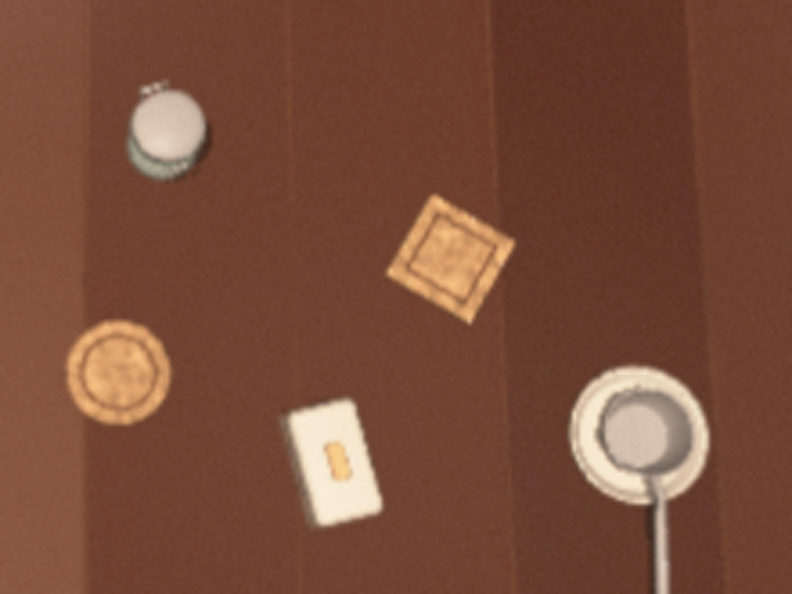

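```bash
cat > meas.py <<'E'
from h import *
def sub(c): 
    return cv2.resize(c["img"],None,fx=4,fy=4,interpolation=cv2.INTER_CUBIC)
def up(uv): return (np.asarray(uv,float)+0.5)/4-0.5
def rect(c,cn,z):
    w=plane(c,up(cn.reshape(-1,2)),z)[:,:2]
    (cx,cy),(a,b),_=R=cv2.minAreaRect((w*1000).astype(np.float32))
    p=cv2.boxPoints(R); e=[p[1]-p[0],p[2]-p[1]]; e=max(e,key=np.linalg.norm)
    return np.round([cx,cy,a,b,np.degrees(np.arctan2(e[1],e[0]))%180],1)
def blobs(mask,mn):
    cs,_=cv2.findContours(mask,cv2.RETR_EXTERNAL,cv2.CHAIN_APPROX_NONE)
    return [k for k in cs if cv2.contourArea(k)>mn]
E
python3 - <<'E'
from meas import *
c=pickle.load(open("top0.pkl","rb")); I=sub(c); hsv=cv2.cvtColor(I,cv2.COLOR_BGR2HSV)
print(hsv[4*213,4*343],hsv[4*238,4*400], hsv[4*205,4*268], hsv[4*300,4*400],hsv[4*258,4*217],hsv[4*145,4*356],hsv[4*171,4*172])
roi=np.zeros(I.shape[:2],np.uint8); roi[4*110:4*275,4*120:4*520]=255
m=cv2.inRange(hsv,(9,70,120),(25,190,255))&roi
sm=cv2.morphologyEx(m,cv2.MORPH_OPEN,np.ones((9,9)))
sm=cv2.morphologyEx(sm,cv2.MORPH_CLOSE,np.ones((15,15)))
cv2.imwrite('pics/m1.png',cv2.resize(sm,(640,400)))
for k in blobs(sm,600): print('cork',cv2.boundingRect(k)[0]//4,cv2.boundingRect(k)[1]//4,rect(c,cv2.convexHull(k),0.006))
w=cv2.inRange(hsv,(0,0,120),(180,70,255))&roi
cv2.imwrite('pics/m2.png',cv2.resize(w,(640,400)))
for k in blobs(w,600):
    b=np.array(cv2.boundingRect(k))//4
    print('white',b,[ (z,rect(c,cv2.convexHull(k),z)) for z in (0.044,0.062,0.07)])
E
```

```text
[ 14 130 210] [ 19  39 248] [ 15  47 223] [  8 143 112] [ 13 132 110] [ 14  48 219] [ 14  47 200]
cork 400 232 [ 377.6 -290.9   32.5   16.7   13.9]
cork 195 215 [367.1 258.7 131.5  88.   28.3]
cork 416 163 [ 547.9 -390.    85.8   87.   149. ]
cork 312 150 [620.3 -53.7  64.3  39.1  55.7]
cork 275 131 [485.2 -34.3 432.8 245.3   0.5]
cork 245 129 [672.2 154.   70.2  67.4   1.6]
cork 300 128 [689.7 -26.2  98.   33.6  56.4]
white [389 221  26  34] [(0.044, array([ 374.2, -279.9,   93.2,   56.7,   14.2])), (0.062, array([ 373. , -276.3,   91.7,   55.8,   14.2])), (0.07, array([ 372.5, -274.7,   91.1,   55.4,   14.2]))]
white [468 212  38  62] [(0.044, array([ 368.9, -512.2,  108.7,  169.4,  161.3])), (0.062, array([ 367.8, -505. ,  107. ,  166.8,  161.3])), (0.07, array([ 367.3, -501.8,  106.3,  165.6,  161.3]))]
white [257 195  25  26] [(0.044, array([458.9, 101.9,  61.1,  58.7,  31.1])), (0.062, array([456.5,  99.7,  60.2,  57.8,  31.1])), (0.07, array([455.4,  98.7,  59.8,  57.4,  31.1]))]
white [165 165  12  13] [(0.044, array([563.9, 392.1,  36.6,  37.1, 136.2])), (0.062, array([559.8, 385.5,  36. ,  36.5, 136.2])), (0.07, array([558. , 382.5,  35.8,  36.3, 136.2]))]
white [130 155  16  17] [(0.044, array([586.1, 490.5,  52.1,  46.6,   4.3])), (0.062, array([581.6, 482.4,  51.3,  45.8,   4.3])), (0.07, array([579.7, 478.8,  50.9,  45.5,   4.3]))]
white [190 154  16  17] [(0.044, array([591.6, 314.6,  50.8,  48.3,   3. ])), (0.062, array([587.1, 309.2,  50.1,  47.6,   3. ])), (0.07, array([585.1, 306.8,  49.7,  47.3,   3. ]))]
white [345 133  21  26] [(0.044, array([ 642.5, -147.5,   60.1,   75. ,  152.8])), (0.062, array([ 637.2, -145.9,   59.2,   73.8,  152.8])), (0.07, array([ 634.9, -145.2,   58.8,   73.3,  152.8]))]
```

View pics/m2.png

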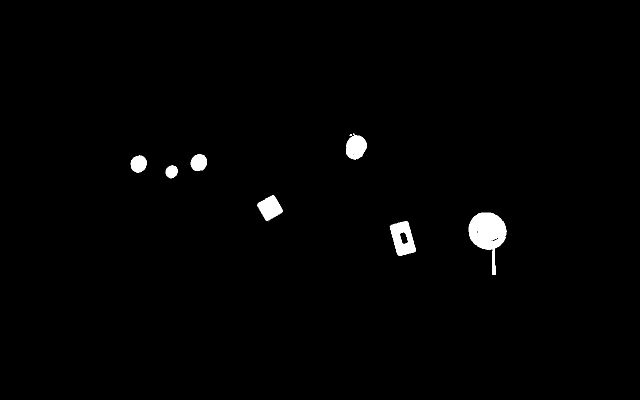

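View pics/m1.png

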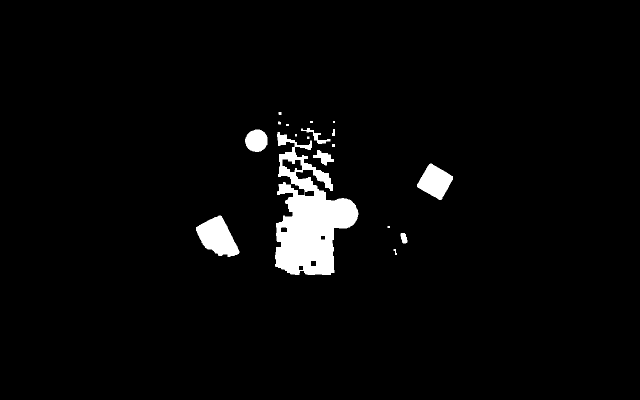

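```bash
cat > go.py <<'E'
import sys,numpy as np
from scipy.spatial.transform import Rotation as Ro
from bench import r
def go(x,y,z,yaw,quiet=False):
    s=r.read_state(); R=Ro.from_quat(s["eef_rot"]); 
    a=np.radians(yaw); c,n=np.cos(a),np.sin(a)
    T=Ro.from_matrix(np.array([[c,n,0],[n,-c,0],[0,0,-1.]]))
    d=R.inv().apply(np.array([x,y,z])-s["ee_pos"])*1000
    rv=(R.inv()*T).as_rotvec(degrees=True)
    print("t",round(float(s["time"]),2),"pos",np.round(s["ee_pos"],4),"yaw",round(float(np.degrees(np.arctan2(*R.as_matrix()[[1,0],0]))),1),"w",round(float(s["width"]),4),"F",np.round(s["ft_force"],1),"q7",round(float(s["joint_positions"][6]),2))
    print("inc",np.round(d,1),"rot",np.round(rv,1), "rows",max(np.linalg.norm(d)/62.5,np.linalg.norm(rv)/10.7).round(1))
if __name__=="__main__": go(*map(float,sys.argv[1:5]))
E
python3 go.py 0.555 0.385 0.22 0
python3 - <<'E'
from h import *
c=pickle.load(open("wrist0.pkl","rb")); R,t=pose(c); o=-R.T@t
print("cam",o,"fwd",R[2]); a=np.radians(66.2); d=o-np.array([.252,.572,.197])
print("tool x,y comps",d@[np.cos(a),np.sin(a),0],d@[np.sin(a),-np.cos(a),0],d[2])
E
```

```text
t 0.15 pos [0.2518 0.5717 0.1973] yaw 66.2 w 0.0871 F [ 0.2 -0.2 -0.1] q7 -0.09
inc [-48.7 352.8 -22.7] rot [ 0.   0.1 66.2] rows 6.2
cam [0.18431469 0.60106799 0.38505294] fwd [ 0.24578154 -0.10768281 -0.96332541]
tool x,y comps -0.0007180543504515099 -0.0736595795819937 0.18805293934799283
```

>>> {"fn": "apply_moves", "kwargs": {
  "increments": [
    {"xyz":[-10,70,-23],"rotation":[0,0,13],"grip":0},
    {"xyz":[-20,140,-23],"rotation":[0,0,26],"grip":0},
    {"xyz":[-30,210,-23],"rotation":[0,0,39],"grip":0},
    {"xyz":[-40,280,-23],"rotation":[0,0,52],"grip":0},
    {"xyz":[-49,353,-23],"rotation":[0,0,66],"grip":0}
  ]
}}

```text
time: 0.78
ee_pos: [0.5163, 0.4076, 0.2202]
eef_rot: [0.994, 0.106, -0.0, 0.0]
ft_force: [0.1, 0.7, 0.6]
width: 0.0871
```

>>> {"fn": "apply_moves", "kwargs": {
  "increments": [
    {"xyz":[0,0,0],"rotation":[0,0,0],"grip":0}
  ]
}}

```text
time: 0.9
ee_pos: [0.5211, 0.4023, 0.2196]
eef_rot: [0.995, 0.1, 0.0, 0.002]
ft_force: [0.4, -0.1, -0.2]
width: 0.0872
```

```bash
python3 go.py 0.555 0.385 0.22 0
```

```text
t 0.9 pos [0.5211 0.4023 0.2196] yaw 11.5 w 0.0872 F [ 0.4 -0.1 -0.2] q7 -0.47
inc [29.7 23.7 -0.3] rot [ 0.2 -0.  11.5] rows 1.1
```

>>> {"fn": "apply_moves", "kwargs": {
  "increments": [
    {"xyz":[15,12,0],"rotation":[0,0,6],"grip":0},
    {"xyz":[30,24,0],"rotation":[0,0,11.5],"grip":0},
    {"xyz":[30,24,0],"rotation":[0,0,11.5],"grip":0}
  ]
}}

```text
time: 1.27
ee_pos: [0.5558, 0.384, 0.2192]
eef_rot: [1.0, -0.0, 0.0, 0.003]
ft_force: [0.3, 0.1, 0.0]
width: 0.087
```

```bash
cat > snap.py <<'E'
import sys; from h import *; from bench import viewer
for n in sys.argv[2:]:
    c=viewer.camera(n); k=n+sys.argv[1]; pickle.dump(c,open(k+".pkl","wb")); cv2.imwrite(f"pics/{k}.png",c["img"])
E
python3 snap.py 1 wrist top; python3 go.py 0.555 0.385 0.22 0
```

```text
t 1.38 pos [0.5543 0.3857 0.2195] yaw 0.2 w 0.0871 F [-0.4  0.4  0.2] q7 -0.6
inc [ 0.7  0.7 -0.5] rot [ 0.2 -0.   0.2] rows 0.0
```

View pics/wrist1.png

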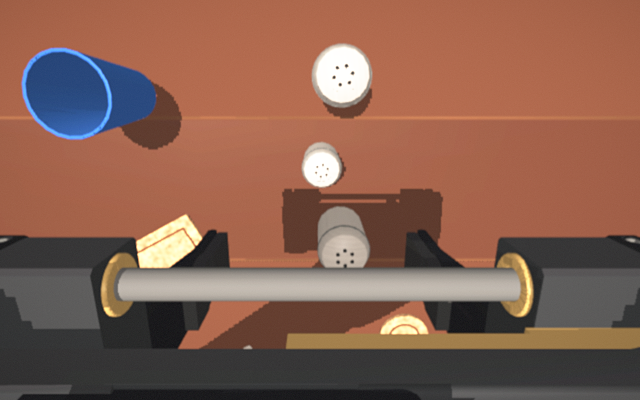

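View pics/top1.png

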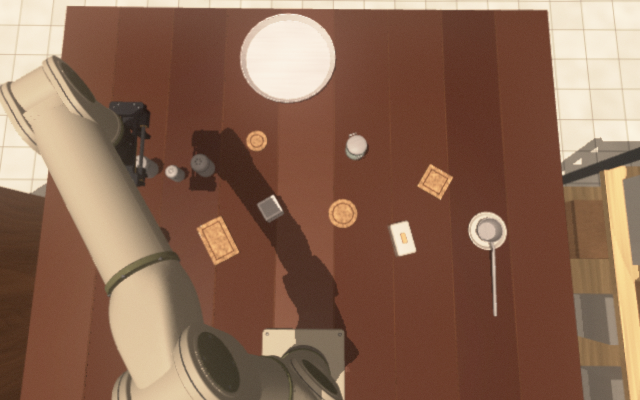

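```bash
python3 - <<'E'
from meas import *
c=pickle.load(open("wrist1.pkl","rb")); t=pickle.load(open("top1.pkl","rb"))
for q in [(0.5543,.3857,.2195),(0.5543,.3857,.0),(.56,.385,.03),(.587,.305,.08)]: print(q,proj(c,[q]),proj(t,[q]))
# depth of shaker in wrist
for cc,(u0,v0,u1,v1) in ((c,(295,135,350,195)),(t,(163,162,192,184))):
    P=cloud(cc)[v0:v1,u0:u1].reshape(-1,3); q=P[P[:,2]>0.058]; print(len(q),q.mean(0),q.min(0),q.max(0)); q=P[P[:,2]>0.015];print(np.percentile(q,[2,98],axis=0))
E
```

```text
(0.5543, 0.3857, 0.2195) [[314.32774833 228.50416324]] [[148.73389857 159.22435032]]
(0.5543, 0.3857, 0.0) [[315.18673306 159.64381485]] [[178.38133484 177.52776413]]
(0.56, 0.385, 0.03) [[320.44308002 165.20674767]] [[175.31794754 173.53110916]]
(0.587, 0.305, 0.08) [[347.85940697 253.71816248]] [[198.01754196 160.6871815 ]]
949 [0.56033699 0.38732101 0.06242609] [0.54329874 0.36914592 0.05803013] [0.57716471 0.40379592 0.06618125]
[[0.54225443 0.36987916 0.02196256]
 [0.57820877 0.40575211 0.06511744]]
114 [0.5595481  0.38298394 0.06250238] [0.54269609 0.32454951 0.05827609] [0.58283778 0.40414109 0.08056298]
[[0.54093524 0.34648476 0.01652987]
 [0.57678451 0.40381912 0.06843185]]
```

>>> {"fn": "apply_moves", "kwargs": {
  "increments": [
    {"xyz":[6,-1,45],"rotation":[0,0,0],"grip":0},
    {"xyz":[6,-1,95],"rotation":[0,0,0],"grip":0},
    {"xyz":[6,-1,140],"rotation":[0,0,0],"grip":0},
    {"xyz":[6,-1,175],"rotation":[0,0,0],"grip":0},
    {"xyz":[6,-1,197],"rotation":[0,0,0],"grip":0}
  ]
}}

```text
time: 2.0
ee_pos: [0.558, 0.387, 0.0204]
eef_rot: [1.0, 0.004, -0.001, 0.002]
ft_force: [0.0, 0.1, 1.2]
width: 0.0869
```

```bash
python3 go.py 0.560 0.3865 0.021 0;  python3 - <<'E'
from meas import *
c=pickle.load(open("top1.pkl","rb")); I=sub(c); hsv=cv2.cvtColor(I,cv2.COLOR_BGR2HSV)
for lo in ((9,70,120),(11,80,150),(11,90,165)):
  roi=np.zeros(I.shape[:2],np.uint8); 
  for (u0,v0,u1,v1) in ((190,205,248,275),(243,125,272,156),(322,193,364,234),(410,155,462,207)):
    roi[:]=0; roi[4*v0:4*v1,4*u0:4*u1]=255
    m=cv2.inRange(hsv,lo,(25,200,255))&roi
    m=cv2.morphologyEx(m,cv2.MORPH_OPEN,np.ones((9,9)))
    for k in blobs(m,2000): print(lo,rect(c,cv2.convexHull(k),0.006))
E
```

```text
t 2.0 pos [0.558  0.387  0.0204] yaw 0.5 w 0.0869 F [0.  0.1 1.2] q7 -0.57
inc [ 2.   0.5 -0.6] rot [0.3 0.1 0.5] rows 0.1
(9, 70, 120) [366.7 258.8 132.2  89.   28.4]
(9, 70, 120) [672.2 153.7  70.1  66.7   1.6]
(9, 70, 120) [ 4.494e+02 -1.028e+02  1.223e+02  1.074e+02  4.000e-01]
(9, 70, 120) [ 547.9 -389.8   86.2   87.4  149.1]
(11, 80, 150) [366.9 257.6 127.7  83.5  29.1]
(11, 80, 150) [671.8 152.9  64.6  63.6   1.6]
(11, 80, 150) [ 449.3 -111.    86.3   86.5   90.4]
(11, 80, 150) [ 547.8 -390.1   82.1   83.1  149. ]
(11, 90, 165) [366.8 257.5 126.7  82.2  29.2]
(11, 90, 165) [671.7 152.9  63.   62.1   1.6]
(11, 90, 165) [ 449.3 -111.    84.8   85.    90.4]
(11, 90, 165) [ 547.7 -390.1   81.1   81.8  148.8]
```

>>> {"fn": "apply_moves", "kwargs": {
  "increments": [
    {"xyz":[2,0,0],"rotation":[0,0,0],"grip":100},
    {"xyz":[2,0,0],"rotation":[0,0,0],"grip":150},
    {"xyz":[2,0,0],"rotation":[0,0,0],"grip":200},
    {"xyz":[2,0,0],"rotation":[0,0,0],"grip":220},
    {"xyz":[2,0,0],"rotation":[0,0,0],"grip":220}
  ],
  "squeeze": 20
}}

```text
time: 2.62
ee_pos: [0.5602, 0.3871, 0.0208]
eef_rot: [1.0, 0.004, -0.001, 0.002]
ft_force: [0.7, -0.1, -0.3]
width: 0.0453
```

```bash
python3 go.py 0.6717 0.1529 0.16 0
```

```text
t 2.62 pos [0.5602 0.3871 0.0208] yaw 0.5 w 0.0453 F [ 0.7 -0.1 -0.3] q7 -0.57
inc [ 109.3  235.6 -138.4] rot [0.2 0.1 0.5] rows 4.7
```

>>> {"fn": "apply_moves", "kwargs": {
  "increments": [
    {"xyz":[0,0,0],"rotation":[0,0,0],"grip":230},
    {"xyz":[0,0,0],"rotation":[0,0,0],"grip":230}
  ]
}}

```text
time: 2.88
ee_pos: [0.5602, 0.387, 0.0208]
eef_rot: [1.0, 0.004, -0.001, 0.002]
ft_force: [0.2, -0.0, -0.3]
width: 0.0388
```

>>> {"fn": "apply_moves", "kwargs": {
  "increments": [
    {"xyz":[0,0,-5],"rotation":[0,0,0],"grip":230},
    {"xyz":[0,0,-30],"rotation":[0,0,0],"grip":230},
    {"xyz":[0,0,-70],"rotation":[0,0,0],"grip":230},
    {"xyz":[0,0,-115],"rotation":[0,0,0],"grip":230},
    {"xyz":[0,0,-140],"rotation":[0,0,0],"grip":230}
  ]
}}

```text
time: 3.5
ee_pos: [0.5611, 0.388, 0.1639]
eef_rot: [1.0, 0.004, 0.0, 0.001]
ft_force: [0.4, 0.3, -2.4]
width: 0.0388
```

```bash
python3 go.py 0.6717 0.1529 0.16 0
```

```text
t 3.5 pos [0.5611 0.388  0.1639] yaw 0.5 w 0.0388 F [ 0.4  0.3 -2.4] q7 -0.59
inc [108.7 236.    4.4] rot [ 0.1 -0.   0.5] rows 4.2
```

>>> {"fn": "apply_moves", "kwargs": {
  "increments": [
    {"xyz":[15,30,0],"rotation":[0,0,0],"grip":230},
    {"xyz":[38,82,0],"rotation":[0,0,0],"grip":230},
    {"xyz":[61,134,0],"rotation":[0,0,0],"grip":230},
    {"xyz":[84,186,0],"rotation":[0,0,0],"grip":230},
    {"xyz":[101,220,0],"rotation":[0,0,0],"grip":230}
  ]
}}

```text
time: 4.12
ee_pos: [0.6648, 0.1651, 0.1648]
eef_rot: [1.0, 0.003, 0.0, 0.002]
ft_force: [0.5, -0.3, -2.3]
width: 0.0385
```

>>> {"fn": "apply_moves", "kwargs": {
  "increments": [
    {"xyz":[0,0,0],"rotation":[0,0,0],"grip":230}
  ]
}}

```text
time: 4.25
ee_pos: [0.666, 0.1603, 0.165]
eef_rot: [1.0, -0.0, 0.001, 0.003]
ft_force: [-0.0, 0.7, -2.3]
width: 0.0384
```

```bash
python3 go.py 0.6717 0.1529 0.12 0; python3 snap.py 2 wrist top side
```

```text
t 4.25 pos [0.666  0.1603 0.165 ] yaw -0.0 w 0.0384 F [-0.   0.7 -2.3] q7 -0.2
inc [ 5.7  7.2 45. ] rot [ 0.3 -0.1 -0. ] rows 0.7
```

View pics/wrist2.png

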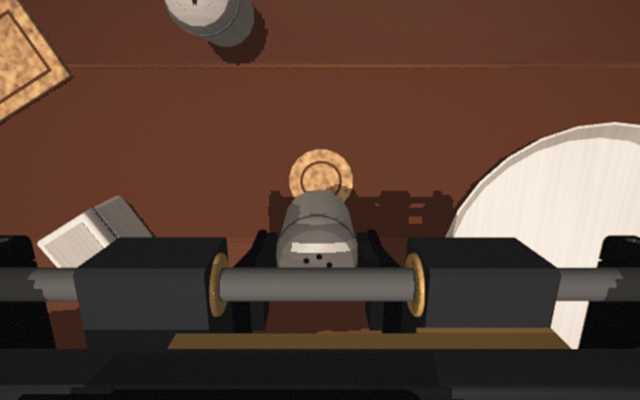

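```bash
python3 - <<'E'
from meas import *
c=pickle.load(open("wrist2.pkl","rb"))
I=sub(c); hsv=cv2.cvtColor(I,cv2.COLOR_BGR2HSV)
print(plane(c,[(321,179),(291,180),(351,180),(321,149)],.006).round(4))
print(hsv[4*160,4*321],hsv[4*120,4*321])
E
```

```text
[[0.6704 0.1532 0.006 ]
 [0.6405 0.1522 0.006 ]
 [0.7004 0.1521 0.006 ]
 [0.6704 0.1832 0.006 ]]
[ 15 127 225] [  9 153 102]
```

>>> {"fn": "apply_moves", "kwargs": {
  "increments": [
    {"xyz":[5,8,30],"rotation":[0,0,0],"grip":230},
    {"xyz":[5,8,70],"rotation":[0,0,0],"grip":230},
    {"xyz":[5,8,105],"rotation":[0,0,0],"grip":230},
    {"xyz":[5,8,125],"rotation":[0,0,0],"grip":230},
    {"xyz":[5,8,132],"rotation":[0,0,0],"grip":230}
  ]
}}

```text
time: 5.03
ee_pos: [0.6688, 0.1589, 0.032]
eef_rot: [1.0, 0.004, -0.0, 0.001]
ft_force: [-0.3, -0.7, -1.3]
width: 0.0384
```

```bash
python3 go.py 0.671 0.152 0.0272 0
```

```text
t 5.03 pos [0.6688 0.1589 0.032 ] yaw 0.4 w 0.0384 F [-0.3 -0.7 -1.3] q7 -0.17
inc [2.1 7.  4.8] rot [0.1 0.  0.4] rows 0.1
```

>>> {"fn": "apply_moves", "kwargs": {
  "increments": [
    {"xyz":[2,7,0],"rotation":[0,0,0],"grip":230},
    {"xyz":[2,7,0],"rotation":[0,0,0],"grip":230}
  ]
}}

```text
time: 5.28
ee_pos: [0.672, 0.151, 0.0335]
eef_rot: [1.0, 0.003, 0.001, 0.001]
ft_force: [-0.1, -0.4, -2.1]
width: 0.0389
```

```bash
python3 go.py 0.671 0.152 0.0272 0
```

```text
t 5.28 pos [0.672  0.151  0.0335] yaw 0.4 w 0.0389 F [-0.1 -0.4 -2.1] q7 -0.16
inc [-1.  -1.   6.3] rot [ 0.1 -0.1  0.4] rows 0.1
```

>>> {"fn": "apply_moves", "kwargs": {
  "increments": [
    {"xyz":[-1,-1,3],"rotation":[0,0,0],"grip":230},
    {"xyz":[-1,-1,5],"rotation":[0,0,0],"grip":230},
    {"xyz":[-1,-1,6.5],"rotation":[0,0,0],"grip":230},
    {"xyz":[-1,-1,7],"rotation":[0,0,0],"grip":230}
  ]
}}

```text
time: 5.78
ee_pos: [0.6711, 0.1522, 0.0268]
eef_rot: [1.0, 0.003, 0.001, 0.001]
ft_force: [-1.4, -1.1, 3.1]
width: 0.0387
```

```bash
python3 go.py 0.671 0.152 0.0272 0
```

```text
t 5.78 pos [0.6711 0.1522 0.0268] yaw 0.4 w 0.0387 F [-1.4 -1.1  3.1] q7 -0.16
inc [-0.1  0.2 -0.4] rot [ 0.1 -0.1  0.4] rows 0.0
```

Contact (force sign flipped). Release.

>>> {"fn": "apply_moves", "kwargs": {
  "increments": [
    {"xyz":[0,0,0],"rotation":[0,0,0],"grip":200},
    {"xyz":[0,0,0],"rotation":[0,0,0],"grip":60},
    {"xyz":[0,0,0],"rotation":[0,0,0],"grip":0},
    {"xyz":[0,0,0],"rotation":[0,0,0],"grip":0},
    {"xyz":[0,0,0],"rotation":[0,0,0],"grip":0}
  ]
}}

```text
time: 6.4
ee_pos: [0.6712, 0.1521, 0.0268]
eef_rot: [1.0, 0.003, 0.001, 0.001]
ft_force: [-0.2, -0.5, 0.3]
width: 0.071
```

>>> {"fn": "apply_moves", "kwargs": {
  "increments": [
    {"xyz":[0,0,-15],"rotation":[0,0,0],"grip":0},
    {"xyz":[0,0,-60],"rotation":[0,0,0],"grip":0},
    {"xyz":[0,0,-110],"rotation":[0,0,0],"grip":0},
    {"xyz":[0,0,-170],"rotation":[0,0,0],"grip":0}
  ]
}}

```text
time: 6.9
ee_pos: [0.6704, 0.1524, 0.1991]
eef_rot: [1.0, 0.003, 0.001, 0.001]
ft_force: [1.0, 0.9, 0.1]
width: 0.0869
```

```bash
python3 go.py 0.455 0.10 0.20 31; python3 snap.py 3 wrist
```

```text
t 6.9 pos [0.6704 0.1524 0.1991] yaw 0.4 w 0.0869 F [1.  0.9 0.1] q7 -0.18
inc [-215.7   51.    -1.1] rot [  0.1  -0.  -30.6] rows 3.5
```

View pics/wrist3.png

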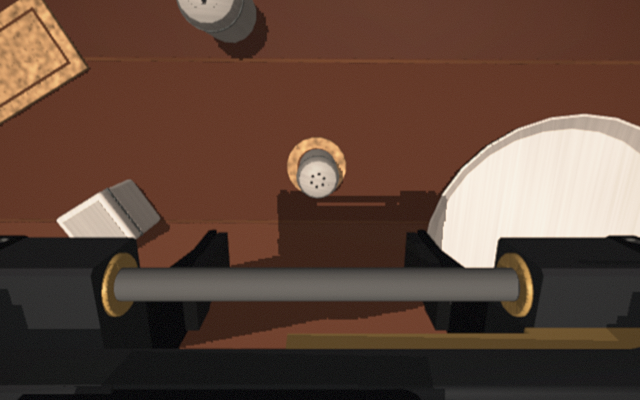

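>>> {"fn": "apply_moves", "kwargs": {
  "increments": [
    {"xyz":[-40,10,0],"rotation":[0,0,10],"grip":0},
    {"xyz":[-80,20,0],"rotation":[0,0,20],"grip":0},
    {"xyz":[-120,30,0],"rotation":[0,0,30],"grip":0},
    {"xyz":[-160,40,0],"rotation":[0,0,40],"grip":0},
    {"xyz":[-200,48,0],"rotation":[0,0,50],"grip":0}
  ]
}}

```text
time: 7.58
ee_pos: [0.473, 0.1032, 0.2074]
eef_rot: [0.906, -0.423, 0.006, -0.004]
ft_force: [-0.6, 0.8, 0.3]
width: 0.0866
```

```bash
python3 go.py 0.456 0.10 0.20 -59
```

```text
t 7.58 pos [0.473  0.1032 0.2074] yaw -50.0 w 0.0866 F [-0.6  0.8  0.3] q7 -1.19
inc [-8.5 15.1  7.1] rot [-0.7 -0.4  9. ] rows 0.8
```

>>> {"fn": "apply_moves", "kwargs": {
  "increments": [
    {"xyz":[-8.5,15,7],"rotation":[-0.7,-0.4,9],"grip":0},
    {"xyz":[-8.5,15,7],"rotation":[-0.7,-0.4,9],"grip":0},
    {"xyz":[-8.5,15,7],"rotation":[-0.7,-0.4,9],"grip":0}
  ]
}}

```text
time: 7.95
ee_pos: [0.4571, 0.1002, 0.2008]
eef_rot: [0.871, -0.491, 0.0, -0.001]
ft_force: [-0.4, -0.6, 0.2]
width: 0.087
```

```bash
python3 go.py 0.456 0.10 0.20 -59; python3 snap.py 4 wrist
```

```text
t 7.95 pos [0.4571 0.1002 0.2008] yaw -58.8 w 0.087 F [-0.4 -0.6  0.2] q7 -1.35
inc [-0.3  1.   0.8] rot [-0.1  0.   0.2] rows 0.0
```

View pics/wrist4.png

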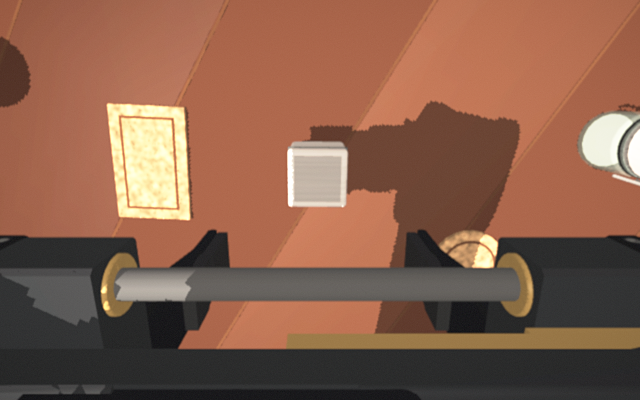

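```bash
python3 - <<'E'
from meas import *
c=pickle.load(open("wrist4.pkl","rb"))
I=sub(c); hsv=cv2.cvtColor(I,cv2.COLOR_BGR2HSV)
P=cloud(c); m=(P[...,2]>0.055)&(P[...,2]<.075); m[:130]=0;m[220:]=0;m[:,:270]=0;m[:,370:]=0
q=P[m]; R=cv2.minAreaRect((q[:,:2]*1000).astype(np.float32)); print(R, q[:,2].mean())
def box(lo,hi,u0,v0,u1,v1,z):
    roi=np.zeros(I.shape[:2],np.uint8); roi[4*v0:4*v1,4*u0:4*u1]=255
    m=cv2.inRange(hsv,lo,hi)&roi; m=cv2.morphologyEx(m,cv2.MORPH_OPEN,np.ones((9,9)))
    for k in blobs(m,2000): print(rect(c,cv2.convexHull(k),z))
print(hsv[4*120,4*240],hsv[4*160,4*115],hsv[4*150,4*150])
box((12,0,205),(40,255,255),100,90,205,232,.006)
E
```

```text
((456.24176025390625, 99.50088500976562), (55.32160568237305, 55.38472366333008), 30.596904754638672) 0.0631526029768339
[  8 144 174] [ 23  85 254] [ 28  53 255]
[365.2 257.  126.   81.6  28.7]
```

>>> {"fn": "apply_moves", "kwargs": {
  "increments": [
    {"xyz":[0,1,40],"rotation":[0,0,0.6],"grip":0},
    {"xyz":[0,1,90],"rotation":[0,0,0.6],"grip":0},
    {"xyz":[0,1,135],"rotation":[0,0,0.6],"grip":0},
    {"xyz":[0,1,167],"rotation":[0,0,0.6],"grip":0},
    {"xyz":[0,1,180],"rotation":[0,0,0.6],"grip":0}
  ]
}}

```text
time: 8.62
ee_pos: [0.4561, 0.0994, 0.0191]
eef_rot: [0.869, -0.495, -0.0, 0.001]
ft_force: [0.5, -0.9, -0.2]
width: 0.0871
```

```bash
python3 go.py 0.4562 0.0995 0.020 -59.4
```

```text
t 8.62 pos [0.4561 0.0994 0.0191] yaw -59.3 w 0.0871 F [ 0.5 -0.9 -0.2] q7 -1.26
inc [-0.  -0.1 -0.9] rot [ 0.1 -0.   0.1] rows 0.0
```

>>> {"fn": "apply_moves", "kwargs": {
  "increments": [
    {"xyz":[0,0,0],"rotation":[0,0,0],"grip":100},
    {"xyz":[0,0,0],"rotation":[0,0,0],"grip":150},
    {"xyz":[0,0,0],"rotation":[0,0,0],"grip":200},
    {"xyz":[0,0,0],"rotation":[0,0,0],"grip":200},
    {"xyz":[0,0,0],"rotation":[0,0,0],"grip":200}
  ],
  "squeeze": 25
}}

```text
time: 9.25
ee_pos: [0.4566, 0.0996, 0.0197]
eef_rot: [0.869, -0.495, 0.0, -0.0]
ft_force: [-0.6, -1.5, 7.2]
width: 0.0551
```

>>> {"fn": "apply_moves", "kwargs": {
  "increments": [
    {"xyz":[0,0,-3],"rotation":[0,0,0],"grip":200},
    {"xyz":[0,0,-25],"rotation":[0,0,0],"grip":200},
    {"xyz":[0,0,-65],"rotation":[0,0,0],"grip":200},
    {"xyz":[0,0,-110],"rotation":[0,0,0],"grip":200},
    {"xyz":[0,0,-150],"rotation":[0,0,0],"grip":200}
  ]
}}

```text
time: 9.88
ee_pos: [0.4562, 0.0994, 0.1712]
eef_rot: [0.869, -0.495, 0.0, 0.0]
ft_force: [-0.0, 1.0, -2.5]
width: 0.0555
```

```bash
python3 go.py 0.5477 -0.390 0.17 -31.7
```

```text
t 9.88 pos [0.4562 0.0994 0.1712] yaw -59.3 w 0.0555 F [-0.   1.  -2.5] q7 -1.35
inc [467.7 170.8   1.2] rot [ -0.   -0.  -27.6] rows 8.0
```

>>> {"fn": "apply_moves", "kwargs": {
  "increments": [
    {"xyz":[28,10,0],"rotation":[0,0,-2],"grip":200},
    {"xyz":[75,27,0],"rotation":[0,0,-5],"grip":200},
    {"xyz":[125,46,0],"rotation":[0,0,-8],"grip":200},
    {"xyz":[175,64,0],"rotation":[0,0,-11],"grip":200},
    {"xyz":[225,82,0],"rotation":[0,0,-14],"grip":200}
  ]
}}

```text
time: 10.5
ee_pos: [0.5001, -0.1374, 0.1712]
eef_rot: [0.923, -0.385, -0.0, -0.0]
ft_force: [0.8, -0.1, -3.1]
width: 0.0552
```

```bash
python3 go.py 0.5477 -0.390 0.17 -31.7
```

```text
t 10.5 pos [ 0.5001 -0.1374  0.1712] yaw -45.2 w 0.0552 F [ 0.8 -0.1 -3.1] q7 -0.53
inc [212.8 144.1   1.1] rot [ -0.    0.  -13.5] rows 4.1
```

>>> {"fn": "apply_moves", "kwargs": {
  "increments": [
    {"xyz":[42,28,0],"rotation":[0,0,-3],"grip":200},
    {"xyz":[85,57,0],"rotation":[0,0,-6],"grip":200},
    {"xyz":[128,86,0],"rotation":[0,0,-9],"grip":200},
    {"xyz":[165,112,0],"rotation":[0,0,-12],"grip":200},
    {"xyz":[185,125,0],"rotation":[0,0,-13.5],"grip":200}
  ]
}}

```text
time: 11.12
ee_pos: [0.5407, -0.3594, 0.1704]
eef_rot: [0.962, -0.274, -0.001, 0.0]
ft_force: [-0.7, 0.4, -1.7]
width: 0.0548
```

>>> {"fn": "apply_moves", "kwargs": {
  "increments": [
    {"xyz":[0,0,0],"rotation":[0,0,0],"grip":200}
  ]
}}

```text
time: 11.25
ee_pos: [0.5396, -0.3612, 0.1696]
eef_rot: [0.961, -0.275, -0.002, 0.001]
ft_force: [-0.8, 0.1, -2.9]
width: 0.0552
```

```bash
python3 go.py 0.5477 -0.390 0.026 -31.7; python3 snap.py 5 wrist top
```

```text
t 11.25 pos [ 0.5396 -0.3612  0.1696] yaw -31.9 w 0.0552 F [-0.8  0.1 -2.9] q7 0.19
inc [ 22.5  19.8 143.6] rot [ 0.1  0.2 -0.2] rows 2.3
```

View pics/wrist5.png

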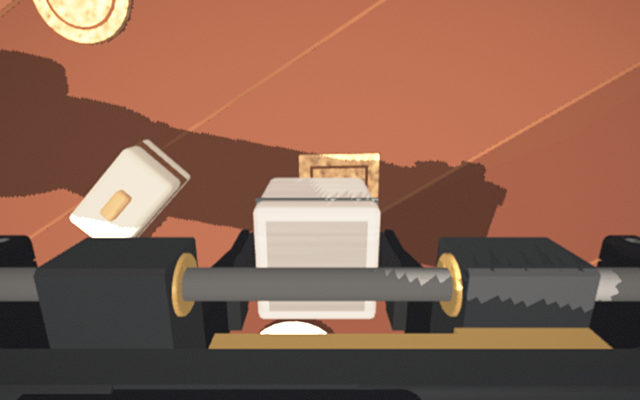

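View pics/top5.png

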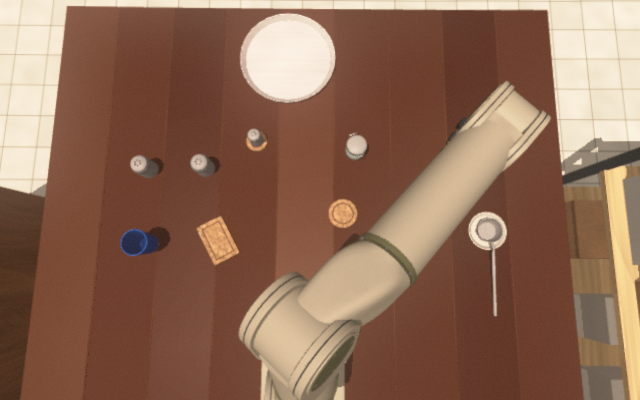

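```bash
python3 - <<'E'
from meas import *
c=pickle.load(open("wrist5.pkl","rb"))
w=plane(c,[(299,153.5),(379,154)],.006); print(w.round(4)); e=(w[1]-w[0])[:2]; L=np.linalg.norm(e);e/=L; print(L,np.degrees(np.arctan2(e[1],e[0])))
n=np.array([e[1],-e[0]]); print(w.mean(0)[:2]+n*0.04)
E
```

```text
[[ 0.5338 -0.3364  0.006 ]
 [ 0.6008 -0.3787  0.006 ]]
0.07921518441347074 -32.2774576514535
[ 0.54591229 -0.39132288]
```

>>> {"fn": "apply_moves", "kwargs": {
  "increments": [
    {"xyz":[22,20,25],"rotation":[0,0,0],"grip":200},
    {"xyz":[22,20,65],"rotation":[0,0,0],"grip":200},
    {"xyz":[22,20,105],"rotation":[0,0,0],"grip":200},
    {"xyz":[22,20,128],"rotation":[0,0,0],"grip":200},
    {"xyz":[22,20,135],"rotation":[0,0,0],"grip":200}
  ]
}}

```text
time: 11.98
ee_pos: [0.5477, -0.3853, 0.0333]
eef_rot: [0.962, -0.274, -0.003, -0.001]
ft_force: [0.4, -0.5, -2.0]
width: 0.0553
```

```bash
python3 go.py 0.547 -0.3905 0.0257 -31.9
```

```text
t 11.97 pos [ 0.5477 -0.3853  0.0333] yaw -31.8 w 0.0553 F [ 0.4 -0.5 -2. ] q7 0.28
inc [2.2 4.8 7.6] rot [0.  0.3 0.1] rows 0.1
```

>>> {"fn": "apply_moves", "kwargs": {
  "increments": [
    {"xyz":[2,5,0],"rotation":[0,0.3,0],"grip":200},
    {"xyz":[2,5,3],"rotation":[0,0.3,0],"grip":200},
    {"xyz":[2,5,5.5],"rotation":[0,0.3,0],"grip":200},
    {"xyz":[2,5,7.5],"rotation":[0,0.3,0],"grip":200},
    {"xyz":[2,5,8],"rotation":[0,0.3,0],"grip":200}
  ]
}}

```text
time: 12.6
ee_pos: [0.547, -0.3906, 0.0259]
eef_rot: [0.962, -0.274, 0.0, 0.0]
ft_force: [-1.8, 2.7, 5.1]
width: 0.0552
```

```bash
python3 go.py 0.547 -0.3905 0.0257 -31.9
```

```text
t 12.6 pos [ 0.547  -0.3906  0.0259] yaw -31.8 w 0.0552 F [-1.8  2.7  5.1] q7 0.3
inc [-0.  -0.1  0.2] rot [ 0.  -0.   0.1] rows 0.0
```

Seated. Release and rise.

>>> {"fn": "apply_moves", "kwargs": {
  "increments": [
    {"xyz":[0,0,0],"rotation":[0,0,0],"grip":150},
    {"xyz":[0,0,0],"rotation":[0,0,0],"grip":60},
    {"xyz":[0,0,0],"rotation":[0,0,0],"grip":0},
    {"xyz":[0,0,0],"rotation":[0,0,0],"grip":0},
    {"xyz":[0,0,0],"rotation":[0,0,0],"grip":0}
  ]
}}

```text
time: 13.22
ee_pos: [0.547, -0.3907, 0.0259]
eef_rot: [0.962, -0.274, 0.0, 0.0]
ft_force: [0.1, 0.1, 0.3]
width: 0.0842
```

>>> {"fn": "apply_moves", "kwargs": {
  "increments": [
    {"xyz":[0,0,-15],"rotation":[0,0,0],"grip":0},
    {"xyz":[0,0,-60],"rotation":[0,0,0],"grip":0},
    {"xyz":[0,0,-110],"rotation":[0,0,0],"grip":0},
    {"xyz":[0,0,-170],"rotation":[0,0,0],"grip":0}
  ]
}}

```text
time: 13.72
ee_pos: [0.5465, -0.3904, 0.1982]
eef_rot: [0.962, -0.274, -0.0, 0.0]
ft_force: [0.6, -0.8, 0.1]
width: 0.087
```

```bash
python3 snap.py 6 wrist; python3 go.py 0.635 -0.147 0.2 -65
```

```text
t 13.78 pos [ 0.5487 -0.3929  0.2076] yaw -31.8 w 0.087 F [-0.1 -0.1  7.2] q7 0.23
inc [ -56.3 -254.5    6.9] rot [-0.2 -0.6 33.2] rows 4.2
```

View pics/wrist6.png

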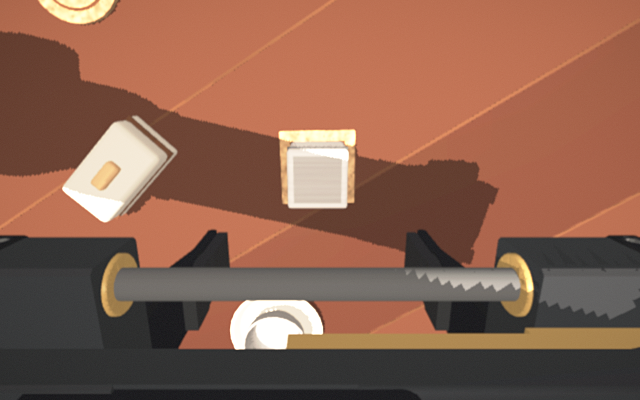

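>>> {"fn": "apply_moves", "kwargs": {
  "increments": [
    {"xyz":[-12,-55,0],"rotation":[0,0,8],"grip":0},
    {"xyz":[-25,-110,0],"rotation":[0,0,16],"grip":0},
    {"xyz":[-38,-165,0],"rotation":[0,0,24],"grip":0},
    {"xyz":[-50,-215,0],"rotation":[0,0,33],"grip":0},
    {"xyz":[-56,-254,7],"rotation":[0,0,33],"grip":0}
  ]
}}

```text
time: 14.4
ee_pos: [0.636, -0.1449, 0.2012]
eef_rot: [0.844, -0.536, 0.006, -0.001]
ft_force: [0.3, -0.4, 0.6]
width: 0.0867
```

```bash
python3 go.py 0.635 -0.147 0.2 -65
```

```text
t 14.4 pos [ 0.636  -0.1449  0.2012] yaw -64.8 w 0.0867 F [ 0.3 -0.4  0.6] q7 -0.73
inc [1.4 1.8 1.2] rot [-0.4 -0.6  0.2] rows 0.1
```

>>> {"fn": "apply_moves", "kwargs": {
  "increments": [
    {"xyz":[1,2,0],"rotation":[-0.4,-0.6,0],"grip":0}
  ]
}}

```text
time: 14.52
ee_pos: [0.6359, -0.1419, 0.201]
eef_rot: [0.846, -0.533, -0.001, -0.001]
ft_force: [-0.2, 0.0, 0.6]
width: 0.0867
```

```bash
python3 snap.py 7 wrist; python3 go.py 0.635 -0.147 0.2 -65; python3 - <<'E'
from meas import *
c=pickle.load(open("wrist7.pkl","rb")); cv2.imwrite('pics/w7z.png',cv2.resize(c["img"][110:240,220:420],None,fx=4,fy=4,interpolation=cv2.INTER_CUBIC))
P=cloud(c); m=(P[...,2]>0.02)&(P[...,2]<.09); m[:110]=0;m[235:]=0;m[:,:260]=0;m[:,:][:,375:]=0
q=P[m]; print(len(q),np.percentile(q,[1,50,99],axis=0)); t=q[q[:,2]>.066]; print(len(t),t.mean(0),t.min(0),t.max(0)); print(cv2.minEnclosingCircle((t[:,:2]*1000).astype(np.float32)),cv2.minAreaRect((t[:,:2]*1000).astype(np.float32)))
E
```

```text
t 14.57 pos [ 0.6351 -0.1449  0.2017] yaw -64.6 w 0.0872 F [-0.4 -0.5 -0.3] q7 -0.72
inc [1.8 1.  1.7] rot [-0.   0.1  0.4] rows 0.0
3545 [[ 0.60876153 -0.17665151  0.03275732]
 [ 0.64522443 -0.14810573  0.06982792]
 [ 0.6743428  -0.12070322  0.07243748]]
3039 [ 0.64344552 -0.1493041   0.06988631] [ 0.60995577 -0.1788911   0.06600712] [ 0.6780812  -0.12151361  0.07307863]
((642.9160766601562, -150.17340087890625), 35.20610809326172) ((644.54736328125, -150.9093017578125), (57.25886917114258, 63.53366470336914), 75.02484893798828)
```

View pics/w7z.png

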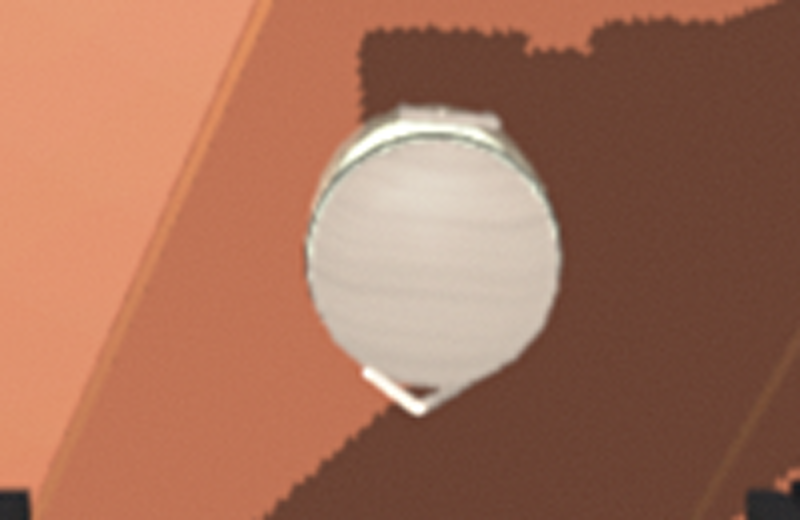

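```bash
python3 - <<'E'
from meas import *
c=pickle.load(open("wrist7.pkl","rb")); 
up2=lambda u,v:(220+(u+.5)/4-.5,110+(v+.5)/4-.5)
w=plane(c,[up2(434,262),up2(308,262),up2(561,262),up2(434,137),up2(434,388)],.07); print(w.round(4), np.linalg.norm(w[1]-w[2]),np.linalg.norm(w[3]-w[4]))
p=plane(c,[up2(420,412),up2(450,115)],.058);print(p, np.degrees(np.arctan2(*(p[1]-p[0])[[1,0]])))
E
python3 go.py 0.642 -0.1485 0.2 -70
```

```text
[[ 0.6436 -0.1493  0.07  ]
 [ 0.6311 -0.1234  0.07  ]
 [ 0.6561 -0.1755  0.07  ]
 [ 0.6692 -0.1368  0.07  ]
 [ 0.6165 -0.1626  0.07  ]] 0.05776895822066084 0.05859877319842392
[[ 0.606339   -0.16411336  0.058     ]
 [ 0.67408003 -0.13889258  0.058     ]] 20.42089463113982
t 14.57 pos [ 0.6351 -0.1449  0.2017] yaw -64.6 w 0.0872 F [-0.4 -0.5 -0.3] q7 -0.72
inc [ 6.2 -4.7  1.7] rot [-0.   0.1  5.4] rows 0.5
```

```bash
python3 - <<'E'
from meas import *
c=pickle.load(open("top0.pkl","rb")); print(plane(c,[(356.6,144.6)],.07))
E
python3 go.py 0.643 -0.149 0.2 -69.6
```

```text
[[ 0.64127686 -0.1489429   0.07      ]]
t 14.57 pos [ 0.6351 -0.1449  0.2017] yaw -64.6 w 0.0872 F [-0.4 -0.5 -0.3] q7 -0.72
inc [ 7.  -5.4  1.7] rot [-0.   0.1  5. ] rows 0.5
```

>>> {"fn": "apply_moves", "kwargs": {
  "increments": [
    {"xyz":[7,-5,20],"rotation":[0,0,5],"grip":0},
    {"xyz":[7,-5,65],"rotation":[0,0,5],"grip":0},
    {"xyz":[7,-5,110],"rotation":[0,0,5],"grip":0}
  ]
}}

```text
time: 14.95
ee_pos: [0.6425, -0.1512, 0.0917]
eef_rot: [0.82, -0.572, 0.001, -0.001]
ft_force: [-0.3, 0.2, 0.0]
width: 0.0865
```

```bash
python3 go.py 0.6425 -0.149 0.022 -69.6
```

```text
t 14.95 pos [ 0.6425 -0.1512  0.0917] yaw -69.8 w 0.0865 F [-0.3  0.2  0. ] q7 -0.75
inc [-2.1 -0.6 69.7] rot [-0.1 -0.  -0.2] rows 1.1
```

>>> {"fn": "apply_moves", "kwargs": {
  "increments": [
    {"xyz":[-2,0,30],"rotation":[0,0,0],"grip":0},
    {"xyz":[-2,0,55],"rotation":[0,0,0],"grip":0},
    {"xyz":[-2,0,70],"rotation":[0,0,0],"grip":0},
    {"xyz":[-2,0,70],"rotation":[0,0,0],"grip":0}
  ]
}}

```text
time: 15.45
ee_pos: [0.6414, -0.1502, 0.0215]
eef_rot: [0.82, -0.572, 0.0, -0.0]
ft_force: [-0.1, -0.3, 0.4]
width: 0.0868
```

>>> {"fn": "apply_moves", "kwargs": {
  "increments": [
    {"xyz":[0,0,0],"rotation":[0,0,0],"grip":80},
    {"xyz":[0,0,0],"rotation":[0,0,0],"grip":120},
    {"xyz":[0,0,0],"rotation":[0,0,0],"grip":180},
    {"xyz":[0,0,0],"rotation":[0,0,0],"grip":180},
    {"xyz":[0,0,0],"rotation":[0,0,0],"grip":180}
  ],
  "squeeze": 25
}}

```text
time: 16.08
ee_pos: [0.6418, -0.1503, 0.022]
eef_rot: [0.82, -0.572, 0.001, -0.001]
ft_force: [0.4, -0.1, 4.5]
width: 0.0603
```

>>> {"fn": "apply_moves", "kwargs": {
  "increments": [
    {"xyz":[0,0,-3],"rotation":[0,0,0],"grip":180},
    {"xyz":[0,0,-25],"rotation":[0,0,0],"grip":180},
    {"xyz":[0,0,-65],"rotation":[0,0,0],"grip":180},
    {"xyz":[0,0,-105],"rotation":[0,0,0],"grip":180},
    {"xyz":[0,0,-130],"rotation":[0,0,0],"grip":180}
  ]
}}

```text
time: 16.7
ee_pos: [0.6421, -0.1508, 0.1556]
eef_rot: [0.82, -0.573, 0.002, -0.001]
ft_force: [0.8, -0.4, -3.4]
width: 0.0599
```

```bash
python3 go.py 0.4493 -0.111 0.15 -69.6
```

```text
t 16.7 pos [ 0.6421 -0.1508  0.1556] yaw -69.9 w 0.0599 F [ 0.8 -0.4 -3.4] q7 -0.78
inc [-103.8  167.3    4.7] rot [-0.2 -0.1 -0.3] rows 3.2
```

>>> {"fn": "apply_moves", "kwargs": {
  "increments": [
    {"xyz":[-15,25,0],"rotation":[0,0,0],"grip":180},
    {"xyz":[-42,68,0],"rotation":[0,0,0],"grip":180},
    {"xyz":[-70,112,0],"rotation":[0,0,0],"grip":180},
    {"xyz":[-94,152,0],"rotation":[0,0,0],"grip":180},
    {"xyz":[-104,167,0],"rotation":[0,0,0],"grip":180}
  ]
}}

```text
time: 17.32
ee_pos: [0.4472, -0.1105, 0.1549]
eef_rot: [0.82, -0.573, 0.001, -0.002]
ft_force: [1.2, 0.3, -2.2]
width: 0.0601
```

>>> {"fn": "apply_moves", "kwargs": {
  "increments": [
    {"xyz":[0,0,0],"rotation":[0,0,0],"grip":180}
  ]
}}

```text
time: 17.45
ee_pos: [0.4466, -0.1101, 0.1557]
eef_rot: [0.82, -0.573, 0.0, -0.004]
ft_force: [1.0, 0.1, -1.3]
width: 0.0602
```

```bash
python3 snap.py 8 wrist; python3 go.py 0.4493 -0.111 0.035 -69.9
```

```text
t 17.5 pos [ 0.4472 -0.1105  0.1558] yaw -69.9 w 0.0601 F [ 0.4  0.8 -3.3] q7 -1.11
inc [  1.6  -0.9 120.8] rot [-0.4  0.2 -0. ] rows 1.9
```

View pics/wrist8.png

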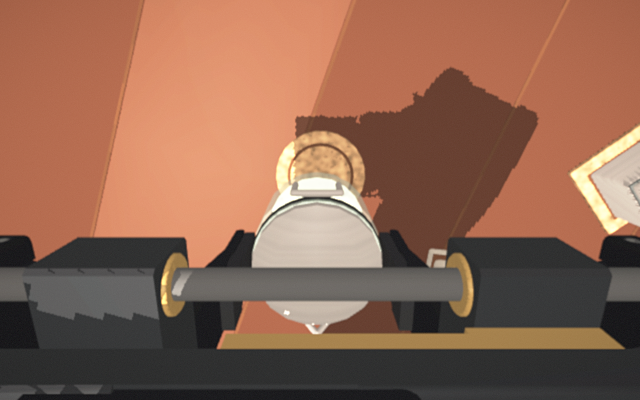

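```bash
python3 - <<'E'
from meas import *
c=pickle.load(open("wrist8.pkl","rb")); w=plane(c,[(277,174),(365,174),(321,131)],.006); print(w.round(4),np.linalg.norm(w[0]-w[1]))
e=(w[1]-w[0])/np.linalg.norm(w[1]-w[0]); n=np.array([e[1],-e[0],0]); print(w[2]+n*.043)
E
```

```text
[[ 0.4346 -0.0728  0.006 ]
 [ 0.464  -0.1526  0.006 ]
 [ 0.4878 -0.0985  0.006 ]] 0.08501553663923853
[ 0.44745035 -0.1133209   0.006     ]
```

>>> {"fn": "apply_moves", "kwargs": {
  "increments": [
    {"xyz":[2,-1,25],"rotation":[-0.4,0.2,0],"grip":180},
    {"xyz":[2,-1,60],"rotation":[-0.4,0.2,0],"grip":180},
    {"xyz":[2,-1,95],"rotation":[-0.4,0.2,0],"grip":180},
    {"xyz":[2,-1,114],"rotation":[-0.4,0.2,0],"grip":180},
    {"xyz":[2,-1,119],"rotation":[-0.4,0.2,0],"grip":180}
  ]
}}

```text
time: 18.12
ee_pos: [0.4495, -0.1124, 0.036]
eef_rot: [0.819, -0.573, 0.0, 0.001]
ft_force: [0.2, -0.7, -3.0]
width: 0.0604
```

```bash
python3 go.py 0.4487 -0.112 0.028 -69.9
```

```text
t 18.12 pos [ 0.4495 -0.1124  0.036 ] yaw -70.0 w 0.0604 F [ 0.2 -0.7 -3. ] q7 -0.88
inc [-0.7  0.6  8. ] rot [ 0.1 -0.1 -0.1] rows 0.1
```

>>> {"fn": "apply_moves", "kwargs": {
  "increments": [
    {"xyz":[-0.5,0.5,3],"rotation":[0,0,0],"grip":180},
    {"xyz":[-0.5,0.5,5.5],"rotation":[0,0,0],"grip":180},
    {"xyz":[-0.5,0.5,7.5],"rotation":[0,0,0],"grip":180},
    {"xyz":[-0.5,0.5,8.5],"rotation":[0,0,0],"grip":180},
    {"xyz":[-0.5,0.5,8.5],"rotation":[0,0,0],"grip":180}
  ]
}}

```text
time: 18.75
ee_pos: [0.4491, -0.112, 0.0279]
eef_rot: [0.819, -0.573, 0.0, 0.001]
ft_force: [-1.3, 0.0, 4.1]
width: 0.0601
```

```bash
python3 go.py 0.4487 -0.112 0.028 -69.9
```

```text
t 18.75 pos [ 0.4491 -0.112   0.0279] yaw -69.9 w 0.0601 F [-1.3  0.   4.1] q7 -0.87
inc [-0.2  0.3 -0.1] rot [ 0.1 -0.1 -0. ] rows 0.0
```

>>> {"fn": "apply_moves", "kwargs": {
  "increments": [
    {"xyz":[0,0,0],"rotation":[0,0,0],"grip":140},
    {"xyz":[0,0,0],"rotation":[0,0,0],"grip":60},
    {"xyz":[0,0,0],"rotation":[0,0,0],"grip":0},
    {"xyz":[0,0,0],"rotation":[0,0,0],"grip":0},
    {"xyz":[0,0,0],"rotation":[0,0,0],"grip":0}
  ]
}}

```text
time: 19.38
ee_pos: [0.4492, -0.112, 0.028]
eef_rot: [0.819, -0.573, 0.0, 0.001]
ft_force: [-0.7, -0.1, -0.4]
width: 0.0845
```

>>> {"fn": "apply_moves", "kwargs": {
  "increments": [
    {"xyz":[0,0,-15],"rotation":[0,0,0],"grip":0},
    {"xyz":[0,0,-60],"rotation":[0,0,0],"grip":0},
    {"xyz":[0,0,-110],"rotation":[0,0,0],"grip":0},
    {"xyz":[0,0,-170],"rotation":[0,0,0],"grip":0}
  ]
}}

```text
time: 19.88
ee_pos: [0.4487, -0.1118, 0.1992]
eef_rot: [0.819, -0.573, -0.0, 0.001]
ft_force: [1.4, 0.9, 0.1]
width: 0.0871
```

```bash
python3 snap.py 9 wrist; python3 go.py 0.374 -0.28 0.2 -76
```

```text
t 19.93 pos [ 0.4521 -0.113   0.2065] yaw -70.1 w 0.0872 F [ 3.9 -2.8  7.8] q7 -1.17
inc [130.4 130.3   6.1] rot [-0.4 -0.2  5.9] rows 3.0
```

View pics/wrist9.png

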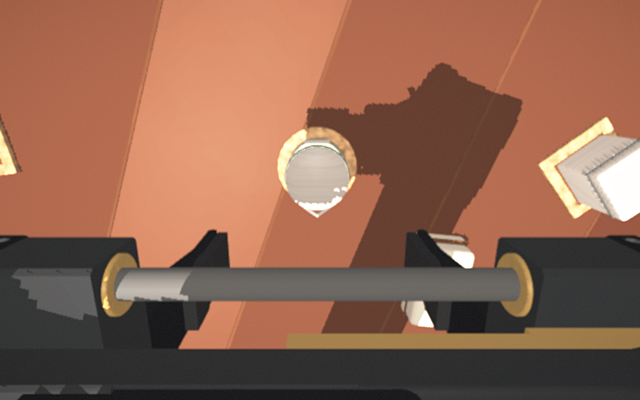

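>>> {"fn": "apply_moves", "kwargs": {
  "increments": [
    {"xyz":[40,40,5],"rotation":[0,0,2],"grip":0},
    {"xyz":[80,80,5],"rotation":[0,0,4],"grip":0},
    {"xyz":[115,115,6],"rotation":[0,0,6],"grip":0},
    {"xyz":[130,130,6],"rotation":[0,0,6],"grip":0},
    {"xyz":[130,130,6],"rotation":[0,0,6],"grip":0}
  ]
}}

```text
time: 20.55
ee_pos: [0.3735, -0.2807, 0.2]
eef_rot: [0.787, -0.618, 0.003, -0.002]
ft_force: [0.0, -0.4, 0.8]
width: 0.0871
```

>>> {"fn": "apply_moves", "kwargs": {
  "increments": [
    {"xyz":[0,0,0],"rotation":[0,0,0],"grip":0}
  ]
}}

```text
time: 20.68
ee_pos: [0.374, -0.2797, 0.2]
eef_rot: [0.787, -0.617, 0.003, -0.002]
ft_force: [0.1, -0.1, 0.5]
width: 0.0869
```

```bash
python3 snap.py 10 wrist; python3 go.py 0.374 -0.28 0.2 -76; python3 - <<'E'
from meas import *
c=pickle.load(open("wrist10.pkl","rb"))
P=cloud(c); m=(P[...,2]>0.036)&(P[...,2]<.07); m[:80]=0;m[238:]=0;m[:,:220]=0;m[:,420:]=0
n,l,st,ce=cv2.connectedComponentsWithStats(m.astype(np.uint8))
for i in range(1,n):
  if st[i,4]>300:
    q=P[l==i]; print(st[i],q.mean(0),cv2.minAreaRect((q[:,:2]*1000).astype(np.float32)))
    k=q[q[:,2]>.049]; 
    if len(k)>10: print('knob',len(k),cv2.minAreaRect((k[:,:2]*1000).astype(np.float32)))
E
```

```text
t 20.73 pos [ 0.3739 -0.2799  0.2   ] yaw -76.2 w 0.0871 F [-0.4 -0.4  0.3] q7 -0.97
inc [ 0.1 -0.   0. ] rot [-0.4 -0.1 -0.2] rows 0.0
[ 291  128   57   93 5093] [ 0.37525254 -0.28259906  0.04526932] ((372.62261962890625, -283.361083984375), (93.9617691040039, 55.37510299682617), 14.315738677978516)
knob 447 ((372.75787353515625, -283.5462341308594), (29.496761322021484, 13.655390739440918), 13.859484672546387)
```

View pics/wrist10.png

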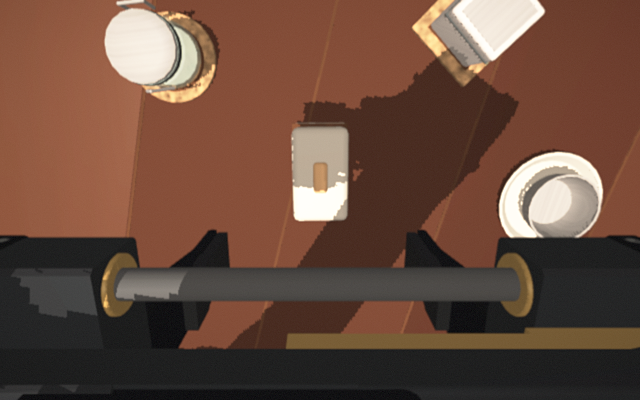

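>>> {"fn": "apply_moves", "kwargs": {
  "increments": [
    {"xyz":[2,1.5,40],"rotation":[-0.4,0,-0.4],"grip":0},
    {"xyz":[2,1.5,90],"rotation":[-0.4,0,-0.4],"grip":0},
    {"xyz":[2,1.5,138],"rotation":[-0.4,0,-0.4],"grip":0},
    {"xyz":[2,1.5,172],"rotation":[-0.4,0,-0.4],"grip":0},
    {"xyz":[2,1.5,185],"rotation":[-0.4,0,-0.4],"grip":0}
  ]
}}

```text
time: 21.35
ee_pos: [0.3717, -0.2814, 0.0121]
eef_rot: [0.789, -0.615, -0.002, 0.002]
ft_force: [-0.7, -0.6, 1.7]
width: 0.0873
```

```bash
python3 go.py 0.373 -0.282 0.014 -75.8
```

```text
t 21.35 pos [ 0.3717 -0.2814  0.0121] yaw -75.9 w 0.0873 F [-0.7 -0.6  1.7] q7 -0.4
inc [ 0.9 -1.1 -1.9] rot [ 0.4  0.  -0.1] rows 0.0
```

>>> {"fn": "apply_moves", "kwargs": {
  "increments": [
    {"xyz":[1,-1,-1.5],"rotation":[0.3,0,0],"grip":80},
    {"xyz":[1,-1,-1.5],"rotation":[0.3,0,0],"grip":120},
    {"xyz":[1,-1,-1.5],"rotation":[0.3,0,0],"grip":190},
    {"xyz":[1,-1,-1.5],"rotation":[0.3,0,0],"grip":190},
    {"xyz":[1,-1,-1.5],"rotation":[0.3,0,0],"grip":190}
  ],
  "squeeze": 30
}}

```text
time: 21.98
ee_pos: [0.3741, -0.2823, 0.0146]
eef_rot: [0.789, -0.614, 0.0, -0.0]
ft_force: [0.5, 2.2, 9.3]
width: 0.0545
```

>>> {"fn": "apply_moves", "kwargs": {
  "increments": [
    {"xyz":[0,0,-3],"rotation":[0,0,0],"grip":190},
    {"xyz":[0,0,-25],"rotation":[0,0,0],"grip":190},
    {"xyz":[0,0,-70],"rotation":[0,0,0],"grip":190},
    {"xyz":[0,0,-120],"rotation":[0,0,0],"grip":190},
    {"xyz":[0,0,-150],"rotation":[0,0,0],"grip":190}
  ]
}}

```text
time: 22.6
ee_pos: [0.3733, -0.2824, 0.1652]
eef_rot: [0.789, -0.615, 0.0, 0.0]
ft_force: [1.4, 2.5, -5.2]
width: 0.0546
```

```bash
python3 go.py 0.46 0.0 0.17 -68; python3 snap.py 11 wrist
```

```text
t 22.6 pos [ 0.3733 -0.2824  0.1652] yaw -75.9 w 0.0546 F [ 1.4  2.5 -5.2] q7 -0.9
inc [-252.7 -153.    -4.9] rot [ 0.  -0.  -7.9] rows 4.7
```

View pics/wrist11.png

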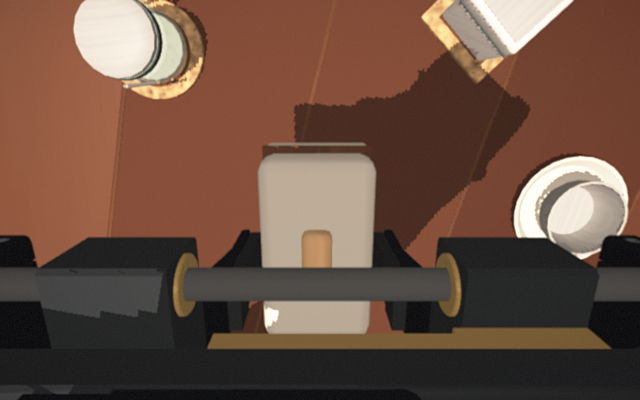

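>>> {"fn": "apply_moves", "kwargs": {
  "increments": [
    {"xyz":[-25,-15,-5],"rotation":[0,0,-1],"grip":190},
    {"xyz":[-70,-43,-5],"rotation":[0,0,-2.5],"grip":190},
    {"xyz":[-118,-72,-5],"rotation":[0,0,-4],"grip":190},
    {"xyz":[-166,-101,-5],"rotation":[0,0,-5.5],"grip":190},
    {"xyz":[-214,-130,-5],"rotation":[0,0,-7],"grip":190}
  ]
}}

```text
time: 23.28
ee_pos: [0.4492, -0.0444, 0.1752]
eef_rot: [0.824, -0.567, 0.003, -0.004]
ft_force: [1.2, -0.2, -3.6]
width: 0.0549
```

```bash
python3 go.py 0.366 0.2573 0.17 -61
```

```text
t 23.27 pos [ 0.4492 -0.0444  0.1752] yaw -69.1 w 0.0549 F [ 1.2 -0.2 -3.6] q7 -1.29
inc [-311.6  -29.9    5.3] rot [-0.5 -0.1 -8.1] rows 5.0
```

>>> {"fn": "apply_moves", "kwargs": {
  "increments": [
    {"xyz":[-48,-5,1],"rotation":[0,0,-1.2],"grip":190},
    {"xyz":[-96,-9,2],"rotation":[0,0,-2.4],"grip":190},
    {"xyz":[-144,-14,3],"rotation":[0,0,-3.6],"grip":190},
    {"xyz":[-192,-18,4],"rotation":[-0.5,0,-5],"grip":190},
    {"xyz":[-235,-23,5],"rotation":[-0.5,0,-6],"grip":190}
  ]
}}

```text
time: 23.9
ee_pos: [0.3857, 0.1844, 0.1695]
eef_rot: [0.852, -0.523, -0.0, 0.001]
ft_force: [0.3, -0.1, -4.7]
width: 0.0547
```

```bash
python3 go.py 0.366 0.2573 0.17 -61
```

```text
t 23.9 pos [0.3857 0.1844 0.1695] yaw -63.0 w 0.0547 F [ 0.3 -0.1 -4.7] q7 -1.71
inc [-73.9 -15.5  -0.6] rot [ 0.1 -0.  -2. ] rows 1.2
```

>>> {"fn": "apply_moves", "kwargs": {
  "increments": [
    {"xyz":[-30,-6,0],"rotation":[0,0,-1],"grip":190},
    {"xyz":[-58,-12,0],"rotation":[0,0,-2],"grip":190},
    {"xyz":[-74,-15,0],"rotation":[0,0,-2],"grip":190},
    {"xyz":[-74,-15,0],"rotation":[0,0,-2],"grip":190},
    {"xyz":[-74,-15,0],"rotation":[0,0,-2],"grip":190}
  ]
}}

```text
time: 24.52
ee_pos: [0.366, 0.2561, 0.1694]
eef_rot: [0.861, -0.509, -0.0, 0.001]
ft_force: [0.1, -0.1, -4.9]
width: 0.0547
```

```bash
python3 snap.py 12 wrist;python3 go.py 0.366 0.2573 0.03 -61;  python3 - <<'E'
from meas import *
c=pickle.load(open("wrist12.pkl","rb"))
P=cloud(c); m=(P[...,2]>0.175)&(P[...,2]<.22); m[:80]=0;m[262:]=0;m[:,:262]=0;m[:,375:]=0
q=P[m]; z=np.median(q[:,2]); print(z,cv2.minAreaRect((q[:,:2]*1000).astype(np.float32)))
E
```

```text
t 24.57 pos [0.366  0.2561 0.1695] yaw -61.1 w 0.0548 F [-0.5  0.4 -4.8] q7 -1.81
inc [ -1.2  -0.8 139.5] rot [ 0.1 -0.  -0.1] rows 2.2
0.1994903331606214 ((383.3371887207031, 265.2611389160156), (51.409934997558594, 55.04446792602539), 28.858993530273438)
```

View pics/wrist12.png

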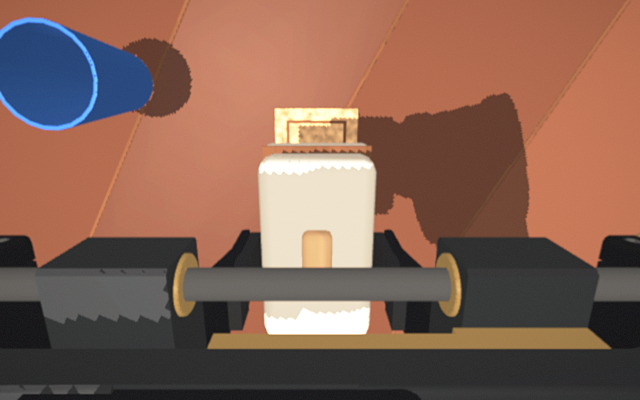

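```bash
python3 - <<'E'
from meas import *
c=pickle.load(open("wrist12.pkl","rb"))
w=plane(c,[(275,108),(358,108)],.006); e=(w[1]-w[0])[:2]; L=np.linalg.norm(e);e/=L; print(L,np.degrees(np.arctan2(e[1],e[0])))
n=np.array([e[1],-e[0]]); print(w.mean(0)[:2]+n*0.062)
E
```

```text
0.07940721065917841 -61.13108540863749
[0.36574214 0.25609277]
```

>>> {"fn": "apply_moves", "kwargs": {
  "increments": [
    {"xyz":[0,-0.5,25],"rotation":[0,0,0],"grip":190},
    {"xyz":[0,-0.5,70],"rotation":[0,0,0],"grip":190},
    {"xyz":[0,-0.5,112],"rotation":[0,0,0],"grip":190},
    {"xyz":[0,-0.5,134],"rotation":[0,0,0],"grip":190},
    {"xyz":[0,-0.5,140],"rotation":[0,0,0],"grip":190}
  ]
}}

```text
time: 25.2
ee_pos: [0.3661, 0.2547, 0.0285]
eef_rot: [0.861, -0.509, -0.0, 0.002]
ft_force: [0.5, 0.2, -3.9]
width: 0.0548
```

```bash
python3 go.py 0.366 0.2565 0.0206 -61
```

```text
t 25.2 pos [0.3661 0.2547 0.0285] yaw -61.2 w 0.0548 F [ 0.5  0.2 -3.9] q7 -1.72
inc [-1.6 -0.8  7.9] rot [ 0.2 -0.1 -0.2] rows 0.1
```

>>> {"fn": "apply_moves", "kwargs": {
  "increments": [
    {"xyz":[-1.5,-1,2],"rotation":[0.2,0,0],"grip":190},
    {"xyz":[-1.5,-1,5],"rotation":[0.2,0,0],"grip":190},
    {"xyz":[-1.5,-1,7],"rotation":[0.2,0,0],"grip":190},
    {"xyz":[-1.5,-1,8.3],"rotation":[0.2,0,0],"grip":190},
    {"xyz":[-1.5,-1,8.3],"rotation":[0.2,0,0],"grip":190}
  ]
}}

```text
time: 25.82
ee_pos: [0.3664, 0.2567, 0.0206]
eef_rot: [0.861, -0.509, 0.001, 0.0]
ft_force: [-0.8, -1.5, 1.3]
width: 0.0546
```

```bash
python3 go.py 0.366 0.2565 0.0206 -61
```

```text
t 25.82 pos [0.3664 0.2567 0.0206] yaw -61.2 w 0.0546 F [-0.8 -1.5  1.3] q7 -1.71
inc [0.  0.4 0. ] rot [-0.  -0.1 -0.2] rows 0.0
```

>>> {"fn": "apply_moves", "kwargs": {
  "increments": [
    {"xyz":[0,0,0.3],"rotation":[0,0,0],"grip":150},
    {"xyz":[0,0,0.3],"rotation":[0,0,0],"grip":60},
    {"xyz":[0,0,0],"rotation":[0,0,0],"grip":0},
    {"xyz":[0,0,0],"rotation":[0,0,0],"grip":0},
    {"xyz":[0,0,0],"rotation":[0,0,0],"grip":0}
  ]
}}

```text
time: 26.45
ee_pos: [0.3664, 0.2568, 0.0206]
eef_rot: [0.861, -0.509, 0.001, 0.0]
ft_force: [-0.6, 0.4, -0.1]
width: 0.0839
```

>>> {"fn": "apply_moves", "kwargs": {
  "increments": [
    {"xyz":[0,0,-15],"rotation":[0,0,0],"grip":0},
    {"xyz":[0,0,-60],"rotation":[0,0,0],"grip":0},
    {"xyz":[0,0,-110],"rotation":[0,0,0],"grip":0},
    {"xyz":[0,0,-170],"rotation":[0,0,0],"grip":0},
    {"xyz":[0,0,-170],"rotation":[0,0,0],"grip":0}
  ]
}}

```text
time: 27.08
ee_pos: [0.3683, 0.2585, 0.196]
eef_rot: [0.861, -0.509, 0.001, -0.004]
ft_force: [-0.4, -0.6, -0.3]
width: 0.0869
```

```bash
python3 snap.py 13 wrist top side;  python3 - <<'E'
from meas import *
c=pickle.load(open("wrist13.pkl","rb"))
P=cloud(c); m=(P[...,2]>0.04)&(P[...,2]<.075); m[:80]=0;m[238:]=0;m[:,:262]=0;m[:,375:]=0
q=P[m]; print(np.median(q[:,2]),cv2.minAreaRect((q[:,:2]*1000).astype(np.float32)))
k=q[q[:,2]>.055]; print(cv2.minAreaRect((k[:,:2]*1000).astype(np.float32)))
E
```

```text
0.05085173936845691 ((365.3002014160156, 256.5437316894531), (92.34820556640625, 55.35713577270508), 28.81045150756836)
((364.6070861816406, 256.60455322265625), (29.832483291625977, 13.20425796508789), 29.09288787841797)
```

View pics/wrist13.png

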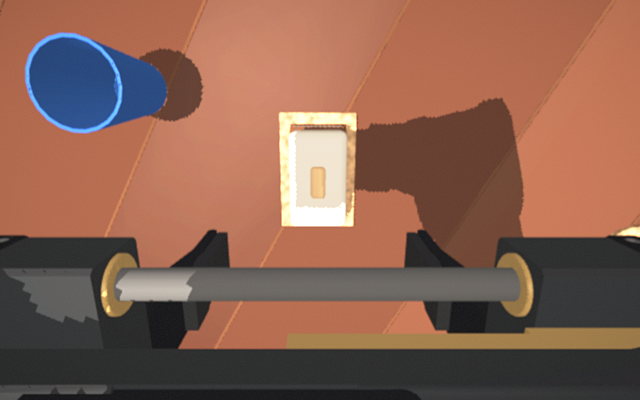

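View pics/top13.png

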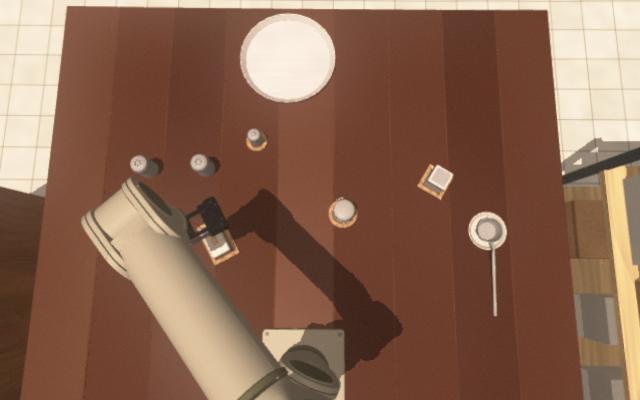

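```bash
python3 - <<'E'
from meas import *
c=pickle.load(open("top13.pkl","rb")); P=cloud(c)
for n,pad,(u0,v0,u1,v1),zt in (("shaker",(.671,.152),(243,125,272,156),.066),("jar",(.4487,-.112),(325,190,364,234),.072),("tin",(.547,-.3905),(415,155,462,207),.062)):
    q=P[v0:v1,u0:u1].reshape(-1,3); t=q[q[:,2]>zt-.003]; print(n,len(t),np.median(t[:,2]).round(3),((t.min(0)+t.max(0))/2)[:2],t.mean(0)[:2],pad, cv2.minAreaRect((t[:,:2]*1000).astype(np.float32))[1:])
for i in (6,9,3):
    c=pickle.load(open(f"wrist{i}.pkl","rb")); P=cloud(c); m=(P[...,2]>.062)&(P[...,2]<.09); m[:110]=0;m[235:]=0;m[:,:270]=0;m[:,365:]=0
    q=P[m]; print(i,q.mean(0),cv2.minAreaRect((q[:,:2]*1000).astype(np.float32)))
E
```

```text
shaker 99 0.067 [0.67080567 0.15205879] [0.66962292 0.15180709] (0.671, 0.152) ((32.50151062011719, 33.74452209472656), 78.37420654296875)
jar 313 0.074 [ 0.44973622 -0.11046096] [ 0.4495026 -0.1103172] (0.4487, -0.112) ((56.221214294433594, 58.24274826049805), 60.89157485961914)
tin 365 0.067 [ 0.54672807 -0.38842335] [ 0.54625573 -0.38773913] (0.547, -0.3905) ((55.432010650634766, 57.019535064697266), 58.34140396118164)
6 [ 0.54710429 -0.38973444  0.06912553] ((546.3211669921875, -390.9507141113281), (56.11790466308594, 55.6300048828125), 58.14548110961914)
9 [ 0.45174113 -0.11064431  0.07515626] ((451.4450988769531, -110.71244049072266), (60.5888671875, 60.646114349365234), 65.101318359375)
3 [0.67096966 0.1529827  0.06812797] ((671.0987548828125, 152.09996032714844), (35.83103561401367, 34.71075439453125), 17.735828399658203)
```

View pics/side13.png

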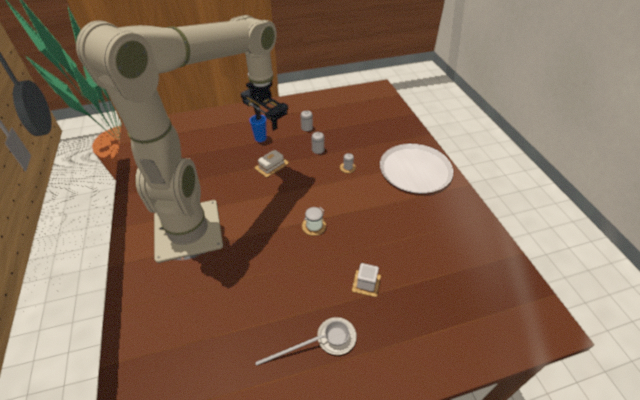

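All four pieces measure within about 3 mm of their pad centres. In the side view they stand upright on their pads, with the tumbler at (259,130) and the ladle at (337,335) where they were. The arm is clear, so I'm handing in.

```bash
python3 -c "
from bench import r
s=r.read_state(); print(s['ee_pos'],s['width']); print(r.close_job())"
```

```text
[0.36597757 0.25667837 0.19057756] 0.08697941178915974
the job is handed in; nothing more can be done
None
```

I put the shaker (the smallest of the three lookalikes), the tin, the jar and the dish on their own pads. Each went down until the wrist force showed contact, and I then opened the gripper and moved clear. I handed the job in at about 27 s.

| Piece | Offset from pad centre | Turn error |
|---|---|---|
| Shaker | about 1 mm | not needed |
| Tin | 1–3 mm | about 1° |
| Jar | 2–3 mm | not needed |
| Dish | about 1 mm | under 1° |

- **Disagreements:** the top and wrist cameras gave positions up to about 3 mm apart, which is near the stated calibration error and well inside the 12 mm limit.
- **Bystanders:** the tumbler and the ladle looked unmoved by eye in the last top, side and wrist pictures. I did not measure their shift.
- **Uprightness:** I judged this from the last pictures and the measured top heights, not from a tilt measurement.
- **Failed checks:** none. The hand-in itself reports no verdict.

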